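Balance the ground mower blades and sort them

ROBOT

A 6-joint arm with a two-finger parallel gripper is mounted at the origin on the work surface. World frame = base frame: x ahead of the robot, y to its left, z up, the work surface at z = 0. Lengths are in mm, angles in rad, forces in N, time in s.
With the tool pointing down it reaches from about 275 to 1000 mm from the base axis. Payload 8.4 kg.
Tool frame: the origin (TCP) lies between the finger pads; the fingertips stand 8 mm ahead of it and the grasp point (between the pads) lies 11 mm behind it (tcp_to_tips is the distance from the TCP to the fingertips, in mm); z points along the fingers, y is the line along which they close (so a half turn about z gives the same grasp; the last joint's range is limited). The gripper opens to 85 mm and grips with 20 to 120 N. Pads are 22 mm wide; open, the fingers measure 114 mm over their backs; the gripper's body (76 mm by 85 mm) begins 54 mm behind the grasp point. The pads swing forward as they close: fully open they stand 13 mm farther back than shut.
Start: joints at [-1.134, 0.353, 1.633, -0, 1.155, -0.002], TCP at [265.532, -565.792, 239.281] pointing down, gripper open.
Joint ranges: [-2.63, 2.63], [-0.92, 2.1], [0.06, 2.66], [-1.3, 4.44], [0, 2.69], [-3.02, 3.02]. Speed limits (rad/s): [2.22, 2.22, 2.79, 3.14, 3.14, 3.14].

INTERFACE

Orientations are given as [roll, pitch, yaw] about the fixed x, y, z axes, in that order (R = Rz(yaw) Ry(pitch) Rx(roll)).
In Python, from rig import * gives the robot as it stands.
- The arm moves only by the tool step_arm, never from a script. Its argument "motion" is a list of rows, each an object with "claw": the finger opening in mm, from 0 to 85.4; "delta_pos": the shift along the tool's x, y, z in mm, a list of three; "turn": the turn about the tool's z in rad. In form: [{"claw": claw, "delta_pos": [dx, dy, dz], "turn": turn}, ...]. A call has 1 to 8 rows; each row shifts and turns the commanded pose from where the row before left it, along the tool's axes as they then stand; what a row does not reach is not made up. A row lasts 1/12 s, in which the tool goes at most 41.7 mm and 7.16 degrees, less where a joint would pass 70% of its speed; a pose out of reach is approached as far as the arm can. A call is refused whole if a number of a shift passes 41.7 or a number of a turn 0.125, either way. A call with a gripper value outside its range is refused whole. The fingers move at their own pace and stop on an object; "force" is the grip in N (left out, the last holds). Time passes only in rows, so rows that do not move let the fingers close. It gives the time, the measured TCP pose, the force, the opening and the grip force at its end, in the units of the state.
- sense(): the state, without advancing time (a new reading comes with each control period).
- grab_frame(name): name is "side" or "top" or "wrist"; returns a dict with "img" (420x560x3 uint8, red, green, blue), "vertical_fov" (degrees; the focal length in pixels is half the picture's height over the tangent of half this angle, whatever the lens; pixels are square), "cx", "cy" (the principal point, pixels), "R" (3x3) and "t" (3): a world point X has camera coordinates R X + t. Camera axes: x right, y down, z forward; pixel columns grow to the right and rows downward; lengths in mm; the calibration is good to about 2 mm. A picture is of the moment at which its call begins. There is no depth.
- sign_off(): hands the job in; it is judged then, once.
The state is a dict: "clock": time; "qpos": joint angles; "qvel": joint speeds; "joint_efforts": joint torques, N m; "eef_pos": TCP position; "tcp_rot": TCP orientation; "contact_force": force on the tool from outside, world axes, zero at the start; "wrist_torque": the same for the moment, N m; "opening": opening from 0.0 (shut) to 1.0 (fully open); "grasp_force": force on a finger pad.
Only numpy, scipy, OpenCV 4.12 (cv2) and the standard library are available. Lean on these libraries where they do the work, as an engineer would, in place of code of your own. Each camera call takes 0.05 s, during which the arm holds its last target. There are 200 camera calls.

TASK

Swing the lid of the grinding fixture open past upright so that it stays open by itself, then take each mower blade out and lay it lengthwise and centred on the beam of the knife-edge balancer, letting go of it to see whether it stays about level (within some 7 degrees) or one end drops further. Lay the blades that balance flat in the wooden ready tray and the heavy-ended ones flat in the steel regrind tray. When the fixture and the balancer are empty, shut the lid again; leave the spanner, tape roll and spray can where they are.

Things in the scene. Friction and masses are not known exactly. Their poses are not given: they have to be found in the camera images.
- fixture_mid (a point): Middle of the underside of the clamshell grinding fixture: grey box fixed to the bench, 288 mm (x) by 172 mm (y), walls 6 mm thick, 40 mm high. Blades lie in it with their length along y, at x = -93, -31, 31 or 93 mm, on two rails (14 mm wide, at y = -45 and 45 mm, tops 24 mm above the bench, 5 mm separators between the places); the floor between the rails is 10 mm up.
- lid_hinge (a point): Middle of the hinge line of the fixture's lid, on the fixture at its +y side, 44 mm above the bench. x along the hinge, y outwards away from the box, z up; this frame does not turn with the lid.
- lid_bar (a point): Middle of the lid's handle: round steel bar 12 mm thick, 120 mm long, parallel to the hinge and 209 mm from it, along the lid's free edge (31 mm gap), held by an arm at each end 52 mm from the middle. 44 mm above the bench when shut. The point turns with the lid.
- lid (a joint): Angle of the fixture's lid (aluminium plate, 0.5 kg, falls freely), rad: 0 shut, 1.57 upright, 1.8 open against its stop, where it rests by its own weight. Opening carries the bar up and over towards +y of point lid_hinge.
- beam_top (a point): Middle of the top of the balancer's brass beam, 50 mm above the bench. Beam 168 mm (x) by 24 mm (y), rocking about y on a fixed knife edge under its middle, 4 mm below this point. A lip 8 mm high at each end, sloping outwards, guides a blade in and leaves it about 1 mm of play each way. Beside the beam it is free down to the foot plate (130 x 70 mm, 8 mm high).
- beam (a joint): Tilt of the balance beam, rad: 0 level, stops at -0.22 and 0.22, soft return spring; positive when its +x end is down. It settles within 1 s of letting go, the blade tipping with it and staying in place. A blade lying down between the lips balances if the beam stays within 0.11 of level, is heavy-ended if it tips 0.15 or more to either side; between the two either tray will do.
- blade_1_mid (a point): A steel mower blade, flat bar 150 x 36 x 8 mm, 0.3 to 0.4 kg. 3 or 4 look-alikes are present (absent ones read None), flat in the shut fixture, in any of its places. This point: its centre, half-way up; x along the length, y the width, z the thickness. Its centre of mass is at the middle (true) or up to 16 mm off along its length (heavy-ended), mostly one or the other: only the balance shows which, not the name.
- blade_2_mid (a point): Another such blade, alike in every visible way, with the same frame (see blade_1_mid).
- blade_3_mid (a point): Another such blade, alike in every visible way, with the same frame (see blade_1_mid).
- blade_4_mid (a point): Another such blade, alike in every visible way, with the same frame (see blade_1_mid).
- ready_tray_floor (a point): The ready tray: shallow open wooden tray, 190 x 112 x 38 mm outside, walls and floor 5 mm, loose on the bench (about 0.75 kg). This point is the middle of its inner floor; x along the 190 mm side, z up. It holds a blade lengthwise with finger room beside it; up to four may lie stacked.
- regrind_tray_floor (a point): The regrind tray: shallow open bare steel tray, 190 x 112 x 38 mm outside, walls and floor 5 mm, loose on the bench (about 0.75 kg). This point is the middle of its inner floor; x along the 190 mm side, z up. It holds a blade lengthwise with finger room beside it; up to four may lie stacked. It may be on the near or the far side of the wooden one.
- spanner: Bystander: open-ended spanner 170 mm long lying on the bench; origin under it.
- tape_roll: Bystander: grey roll of tape, 90 mm across, 48 mm high; origin at the centre of its underside.
- spray_can: Bystander: dark can 56 mm across, 150 mm high, standing; origin at the centre of its underside.
Not all that is in view belongs to the job. There is more than one size of the part that bears regrind_tray_floor; the job needs the largest.

How it is judged (in metres and radians):
On the way, in this order (a step that is already met when the one before it is completed fails the run):
1. the fixture's lid stands open past upright (over 1.65 rad), let go of (value of joint lid above 1.65 rad and contact force between lid and the fingers below 0.05 N), for 0.3 s.
2. a blade lies centred (within 6 mm) on the balance beam, let go of (((x of blade_1_mid in the frame of beam_top between -0.006 and 0.006 m and y of blade_1_mid in the frame of beam_top between -0.012 and 0.012 m and z of blade_1_mid in the frame of beam_top between -0.001 and 0.009 m and contact force between blade_1 and the fingers below 0.05 N) or (x of blade_2_mid in the frame of beam_top between -0.006 and 0.006 m and y of blade_2_mid in the frame of beam_top between -0.012 and 0.012 m and z of blade_2_mid in the frame of beam_top between -0.001 and 0.009 m and contact force between blade_2 and the fingers below 0.05 N) or (x of blade_3_mid in the frame of beam_top between -0.006 and 0.006 m and y of blade_3_mid in the frame of beam_top between -0.012 and 0.012 m and z of blade_3_mid in the frame of beam_top between -0.001 and 0.009 m and contact force between blade_3 and the fingers below 0.05 N) or (x of blade_4_mid in the frame of beam_top between -0.006 and 0.006 m and y of blade_4_mid in the frame of beam_top between -0.012 and 0.012 m and z of blade_4_mid in the frame of beam_top between -0.001 and 0.009 m and contact force between blade_4 and the fingers below 0.05 N))), for 0.6 s.
At the end, for the whole second after the job is handed in: Each blade rests flat in its tray, not on its rim: balanced ones in the wooden, heavy-ended in the steel one (centre within 40 mm along, 50 mm across of the tray's middle, under 32 mm above its floor; length level within 0.15 rad, tilt under 0.35). The lid is shut (below 0.06 rad) (value of joint lid below 0.06 rad and ((value of joint core_1 above 1.234 rad and (x of blade_1_mid in the frame of ready_tray_floor between -0.04 and 0.04 m and y of blade_1_mid in the frame of ready_tray_floor between -0.05 and 0.05 m and z of blade_1_mid in the frame of ready_tray_floor below 0.032 m and angle between blade_1_mid's own z axis and vertical below 0.35 rad and angle between blade_1_mid's own x axis and vertical between 1.42 and 1.72 rad and linear speed of blade_1 below 0.02 m/s)) or (value of joint core_1 below 1.907 rad and (x of blade_1_mid in the frame of regrind_tray_floor between -0.04 and 0.04 m and y of blade_1_mid in the frame of regrind_tray_floor between -0.05 and 0.05 m and z of blade_1_mid in the frame of regrind_tray_floor below 0.032 m and angle between blade_1_mid's own z axis and vertical below 0.35 rad and angle between blade_1_mid's own x axis and vertical between 1.42 and 1.72 rad and linear speed of blade_1 below 0.02 m/s))) and ((value of joint core_2 above 1.234 rad and (x of blade_2_mid in the frame of ready_tray_floor between -0.04 and 0.04 m and y of blade_2_mid in the frame of ready_tray_floor between -0.05 and 0.05 m and z of blade_2_mid in the frame of ready_tray_floor below 0.032 m and angle between blade_2_mid's own z axis and vertical below 0.35 rad and angle between blade_2_mid's own x axis and vertical between 1.42 and 1.72 rad and linear speed of blade_2 below 0.02 m/s)) or (value of joint core_2 below 1.907 rad and (x of blade_2_mid in the frame of regrind_tray_floor between -0.04 and 0.04 m and y of blade_2_mid in the frame of regrind_tray_floor between -0.05 and 0.05 m and z of blade_2_mid in the frame of regrind_tray_floor below 0.032 m and angle between blade_2_mid's own z axis and vertical below 0.35 rad and angle between blade_2_mid's own x axis and vertical between 1.42 and 1.72 rad and linear speed of blade_2 below 0.02 m/s))) and ((value of joint core_3 above 1.234 rad and (x of blade_3_mid in the frame of ready_tray_floor between -0.04 and 0.04 m and y of blade_3_mid in the frame of ready_tray_floor between -0.05 and 0.05 m and z of blade_3_mid in the frame of ready_tray_floor below 0.032 m and angle between blade_3_mid's own z axis and vertical below 0.35 rad and angle between blade_3_mid's own x axis and vertical between 1.42 and 1.72 rad and linear speed of blade_3 below 0.02 m/s)) or (value of joint core_3 below 1.907 rad and (x of blade_3_mid in the frame of regrind_tray_floor between -0.04 and 0.04 m and y of blade_3_mid in the frame of regrind_tray_floor between -0.05 and 0.05 m and z of blade_3_mid in the frame of regrind_tray_floor below 0.032 m and angle between blade_3_mid's own z axis and vertical below 0.35 rad and angle between blade_3_mid's own x axis and vertical between 1.42 and 1.72 rad and linear speed of blade_3 below 0.02 m/s))) and ((value of joint core_4 above 1.234 rad and (x of blade_4_mid in the frame of ready_tray_floor between -0.04 and 0.04 m and y of blade_4_mid in the frame of ready_tray_floor between -0.05 and 0.05 m and z of blade_4_mid in the frame of ready_tray_floor below 0.032 m and angle between blade_4_mid's own z axis and vertical below 0.35 rad and angle between blade_4_mid's own x axis and vertical between 1.42 and 1.72 rad and linear speed of blade_4 below 0.02 m/s)) or (value of joint core_4 below 1.907 rad and (x of blade_4_mid in the frame of regrind_tray_floor between -0.04 and 0.04 m and y of blade_4_mid in the frame of regrind_tray_floor between -0.05 and 0.05 m and z of blade_4_mid in the frame of regrind_tray_floor below 0.032 m and angle between blade_4_mid's own z axis and vertical below 0.35 rad and angle between blade_4_mid's own x axis and vertical between 1.42 and 1.72 rad and linear speed of blade_4 below 0.02 m/s)))); the robot touches nothing.
It fails at once if a bystander (spanner, tape roll or spray can) is moved more than 50 mm (distance of any of spanner, tape_roll, spray_can from where it was at the start of the episode above 0.05 m).
Of blade_1, blade_2, blade_3, blade_4 only 3 to 4 are there at a start; the rules pass over those that are not, and their reading is None.
At some moment in a run one of ready_tray, regrind_tray may be knocked a few centimetres aside while the robot is not near it.
Once in a run the grip may slacken for a moment while it holds something.
It also fails if it takes over 210 s, if anything falls off the work surface, if the arm or the gripper's body presses on something with over 40 N, if the wrist force passes 120 N, or if a joint passes its speed limit or range.

## Working session

There is one attempt and no reset: what is moved stays moved. The work goes in short steps, Python scripts to look and compute and a tool call to move; the robot and the scene stay as the last step left them, time stands still between calls to the robot, and variables do not carry over. Pictures are saved under pics/ and viewed, at most 14 in all, crops included, and the job is handed in when it is done.

Besides the shell and the picture viewer there is one more tool, called after "Call:" as a command line: name --argument value ..., lists and objects as JSON in quotes. step_arm: Moves the arm, as the interface text tells. Its arguments: {"type":"object","properties":{"motion":{"type":"array","items":{"type":"object","properties":{"claw":{"type":"number"},"delta_pos":{"type":"array","items":{"type":"number"}},"turn":{"type":"number"}}}},"force":{"type":"number"}},"required":["motion"]}

```bash
mkdir -p pics; ls; cat > h.py <<'E'
from rig import *
import numpy as np, cv2
def K(f):
    h=f["img"].shape[0]; return h/2/np.tan(np.radians(f["vertical_fov"])/2)
def px2w(f,u,v,z):
    k=K(f); d=np.array([(u-f["cx"])/k,(v-f["cy"])/k,1.]); R=np.array(f["R"]);t=np.array(f["t"])
    o=-R.T@t; w=R.T@d; return o+w*(z-o[2])/w[2]
def w2px(f,X):
    c=np.array(f["R"])@np.array(X,float)+np.array(f["t"]); k=K(f); return np.array([f["cx"]+k*c[0]/c[2],f["cy"]+k*c[1]/c[2]])
def save(f,n,crop=None,s=1):
    im=f["img"][:,:,::-1]
    if crop: a,b,c,d=crop; im=im[b:d,a:c]
    cv2.imwrite("pics/"+n,cv2.resize(np.ascontiguousarray(im),None,fx=s,fy=s,interpolation=cv2.INTER_CUBIC))
E
python3 - <<'E'
from h import *
s=sense(); print(s)
for n in("top","side"):
    f=grab_frame(n); save(f,n+"0.png",s=1.42); print(n,f["vertical_fov"],f["cx"],f["cy"],np.round(f["R"],3).tolist(),np.round(f["t"]))
    import pickle; pickle.dump(f,open(n+"0.pkl","wb"))
E
```

```text
pics
{'clock': 0.0, 'qpos': array([-1.13440362e+00,  3.53629074e-01,  1.63414105e+00, -3.09258566e-06,
        1.15520676e+00, -2.37586897e-03]), 'qvel': array([ 0.00092236,  0.00021387,  0.0013639 , -0.00056053,  0.00018515,
       -0.00020105]), 'joint_efforts': array([-4.22129206e-04, -6.05244541e+01, -3.42063332e+01,  1.34840470e-04,
        9.29994247e-03,  5.48119647e-05]), 'eef_pos': array([ 265.32962828, -565.36490791,  238.57063253]), 'tcp_rot': array([-3.14020843e+00, -4.61126131e-07,  4.38769831e-01]), 'contact_force': array([-0.20404822, -0.82145312, -0.57567363]), 'wrist_torque': array([0.024551  , 0.03174089, 0.00241493]), 'grasp_force': 0.0, 'opening': 0.9937697232256506}
top 52.597429477018714 276.3787074016863 211.34949800517805 [[0.0, -1.0, -0.023], [-0.996, 0.002, -0.092], [0.092, 0.023, -0.996]] [ -96.  585. 1137.]
side 43.88593578216636 273.96942167397964 218.91501080754162 [[0.996, -0.087, 0.01], [-0.06, -0.758, -0.65], [0.064, 0.647, -0.76]] [-585.   -7. 1858.]
```

View pics/top0.png

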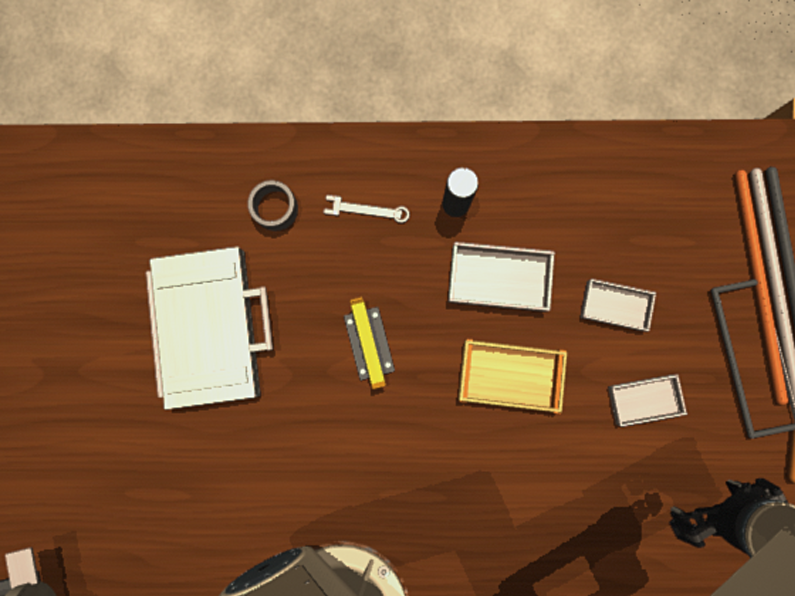

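View pics/side0.png

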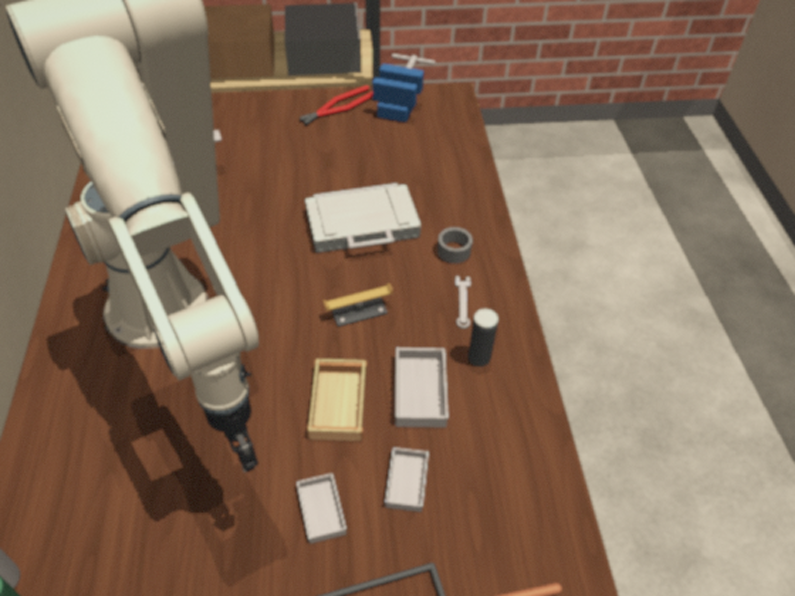

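The top picture (796x596 scale) shows the fixture at (203,328), with its handle bar on its right at (267,320) and its hinge on the left. The balancer is at (367,343) and the wooden tray at (513,377).

Candidates for the regrind tray:
- large steel tray at (501,277)
- small steel tray at (619,304)
- small steel tray at (648,400)

I choose the largest, (501,277). Bystanders are at (272,205), (367,208) and (461,185).

```bash
python3 - <<'E'
from h import *
import pickle
f=pickle.load(open("top0.pkl","rb")); im=f["img"]; s=1.42
print("cam",np.round(-np.array(f["R"]).T@np.array(f["t"])), K(f))
hsv=cv2.cvtColor(im,cv2.COLOR_RGB2HSV)
H,S,V=hsv[...,0],hsv[...,1],hsv[...,2]
def rep(name,mask,box,z):
    m=np.zeros_like(V); a,b,c,d=[int(q/s) for q in box]; m[b:d,a:c]=mask[b:d,a:c]
    n,l,st,ce=cv2.connectedComponentsWithStats(m); i=1+np.argmax(st[1:,4])
    pts=np.argwhere(l==i)[:,::-1].astype(np.float32)
    w=np.array([px2w(f,u,v,z)[:2] for u,v in pts],np.float32)
    (cx,cy),(w1,h1),a=cv2.minAreaRect(w); print(name,np.round([cx,cy,w1,h1,a],1))
white=((S<70)&(V>120)).astype(np.uint8); gold=((H>18)&(H<35)&(S>100)&(V>150)).astype(np.uint8)
rep("lid",white,(140,235,262,415),46)
rep("beam",((H>22)&(H<32)&(S>150)&(V>150)).astype(np.uint8),(340,285,400,400),52)
rep("steel",white,(440,235,560,318),38); rep("wood",gold,(452,330,575,420),38)
rep("s1",white,(575,270,665,335),30); rep("s2",white,(600,365,695,435),30)
for p in [(264,290),(269,349),(150,258),(241,247),(259,400),(165,409)]: print(p,np.round(px2w(f,p[0]/s,p[1]/s,46)))
a,b,c,d=95,160,280,295; save(f,"topc.png",(a,b,c,d),4)
E
```

```text
cam [ 478. -122. 1184.] 424.9267087417511
lid [535.5 255.1 289.2 214.3   7.7]
beam [503.5 -48.9 153.8  24.7  14.8]
steel [ 630.8 -303.   191.4  114.6   84.3]
wood [ 441.5 -322.   191.1  113.2   83.4]
s1 [ 576.3 -526.9  125.9   75.5   77.7]
s2 [ 396.6 -575.8   76.   125.8   10.3]
(264, 290) [603. 149.  46.]
(269, 349) [491. 137.  46.]
(150, 258) [665. 370.  46.]
(241, 247) [686. 195.  46.]
(259, 400) [395. 154.  46.]
(165, 409) [378. 331.  46.]
```

View pics/topc.png

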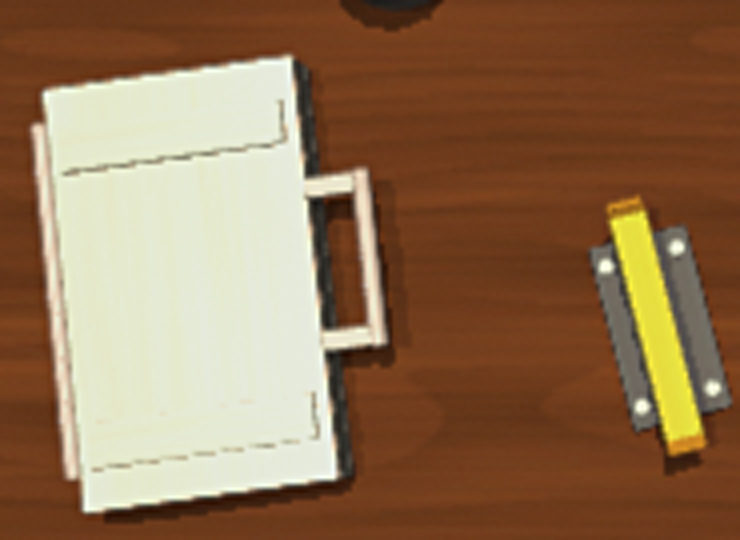

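The crop shows the bar centred near (371,258), and the tray, lid and beam sizes agree with the given ones. The large tray measures 191x114 mm, against 126x76 mm for the small ones. Next I move to a hover above the bar.

Call:
step_arm --motion '[{"claw": 26, "delta_pos": [0, 0, 0], "turn": 0.1}, {"claw": 26, "delta_pos": [0, 0, 0], "turn": 0.1}, {"claw": 26, "delta_pos": [0, 0, 0], "turn": 0.104}, {"claw": 26, "delta_pos": [18.8, -33.2, 4], "turn": 0}, {"claw": 26, "delta_pos": [18.8, -33.2, 4], "turn": 0}, {"claw": 26, "delta_pos": [18.8, -33.2, 4], "turn": 0}, {"claw": 26, "delta_pos": [18.8, -33.2, 4], "turn": 0}, {"claw": 26, "delta_pos": [18.8, -33.2, 4], "turn": 0}]' --force 40

```text
clock: 0.77
eef_pos: [336.4, -386.8, 218.8]
tcp_rot: [-3.141, 0.0, 0.134]
contact_force: [0.5, -0.4, 0.5]
opening: 0.31
grasp_force: 0.0
```

Call:
step_arm --motion '[{"claw": 26, "delta_pos": [18.8, -33.2, 4], "turn": 0}, {"claw": 26, "delta_pos": [18.8, -33.2, 4], "turn": 0}, {"claw": 26, "delta_pos": [18.8, -33.2, 4], "turn": 0}, {"claw": 26, "delta_pos": [18.8, -33.2, 4], "turn": 0}, {"claw": 26, "delta_pos": [18.8, -33.2, 4], "turn": 0}, {"claw": 26, "delta_pos": [18.8, -33.2, 4], "turn": 0}, {"claw": 26, "delta_pos": [18.8, -33.2, 4], "turn": 0}, {"claw": 26, "delta_pos": [18.8, -33.2, 4], "turn": 0}]'

```text
clock: 1.43
eef_pos: [449.9, -103.4, 187.1]
tcp_rot: [-3.142, 0.0, 0.135]
contact_force: [1.0, -0.5, 0.5]
opening: 0.305
grasp_force: 0.0
```

Call:
step_arm --motion '[{"claw": 26, "delta_pos": [18.8, -33.2, 4], "turn": 0}, {"claw": 26, "delta_pos": [18.8, -33.2, 4], "turn": 0}, {"claw": 26, "delta_pos": [18.8, -33.2, 4], "turn": 0}, {"claw": 26, "delta_pos": [18.8, -33.2, 4], "turn": 0}, {"claw": 26, "delta_pos": [18.8, -33.2, 4], "turn": 0}, {"claw": 26, "delta_pos": [18.8, -33.2, 4], "turn": 0}, {"claw": 26, "delta_pos": [18.8, -33.2, 4], "turn": 0}, {"claw": 26, "delta_pos": [0, 0, 0], "turn": 0}]'

```text
clock: 2.1
eef_pos: [551.0, 148.1, 158.6]
tcp_rot: [-3.14, -0.002, 0.138]
contact_force: [-1.0, 0.0, -0.8]
opening: 0.306
grasp_force: 0.0
```

```bash
cat >> h.py <<'E'
def st():
    s=sense(); print("t %.2f"%s["clock"],"pos",np.round(s["eef_pos"],1),"rpy",np.round(s["tcp_rot"],3),"F",np.round(s["contact_force"],1),"op %.1f"%(s["opening"]*85.4),"grip %.1f"%s["grasp_force"],"q",np.round(s["qpos"],2)); return s
def to(x,y,z=None,yaw=None):
    "turn needed, then tool-frame shift at the new yaw"
    s=sense(); p=s["eef_pos"]; y0=s["tcp_rot"][2]; yw=y0 if yaw is None else yaw
    d=np.array([x,y])-p[:2]; c,q=np.cos(yw),np.sin(yw)
    tu=(y0-yw+np.pi)%(2*np.pi)-np.pi
    r=np.array([c*d[0]+q*d[1], q*d[0]-c*d[1], p[2]-(p[2] if z is None else z)])
    print("TO turn %.3f"%tu,"shift",np.round(r,1),"rows",np.linalg.norm(r)/38)
E
python3 - <<'E'
from h import *
st(); f=grab_frame("wrist"); save(f,"w1.png")
print(f["vertical_fov"],np.round(-np.array(f["R"]).T@np.array(f["t"])),np.round(f["R"],2).tolist())
print(w2px(f,(547,143,44)))
import pickle; t=pickle.load(open("top0.pkl","rb")); print(px2w(t,187.75,224.5,50)); pickle.dump(f,open("w.pkl","wb"))
E
```

```text
t 2.10 pos [551.  148.1 158.6] rpy [-3.14e+00 -2.00e-03  1.38e-01] F [-1.   0.  -0.8] op 26.1 grip 0.0 q [0.26 0.36 1.83 0.   0.95 1.69]
71.00124608047338 [634. 160. 293.] [[0.14, -0.99, -0.0], [-0.94, -0.13, 0.32], [-0.32, -0.04, -0.95]]
[285.28236928 217.47855622]
[547.6734194  141.56487207  50.        ]
```

View pics/w1.png

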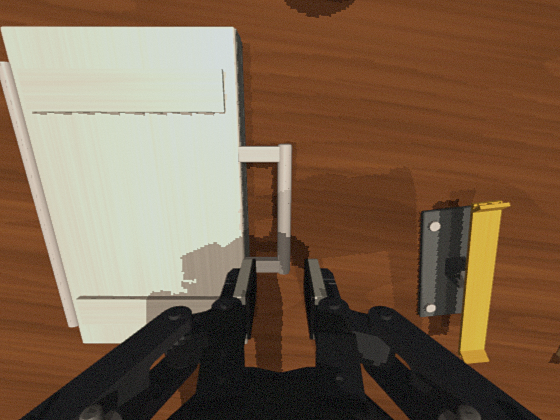

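The wrist view shows the bar vertical from (285,147) to (285,270), with the fingers behind it at (245,290) and (318,290), so the bar is clear.

```bash
python3 - <<'E'
from h import *
import pickle; f=pickle.load(open("w.pkl","rb"))
for p in [(285,209),(285,150),(285,268),(241,100),(236,30)]: print(p,np.round(px2w(f,*p,44),1))
to(551,142.5,46,0.135)
E
```

```text
(285, 209) [554.9 144.4  44. ]
(285, 150) [605.9 151.8  44. ]
(285, 268) [496.5 135.9  44. ]
(241, 100) [639.5 191.7  44. ]
(236, 30) [686.9 200.   44. ]
TO turn 0.003 shift [  1.    3.3 112.5] rows 2.962939949450358
```

Call:
step_arm --motion '[{"claw": 26, "delta_pos": [1, 2.5, 20], "turn": 0}, {"claw": 26, "delta_pos": [0, 0, 25], "turn": 0}, {"claw": 26, "delta_pos": [0, 0, 25], "turn": 0}, {"claw": 26, "delta_pos": [0, 0, 22], "turn": 0}, {"claw": 26, "delta_pos": [0, 0, 20], "turn": 0}, {"claw": 26, "delta_pos": [0, 0, 0], "turn": 0}, {"claw": 8, "delta_pos": [0, 0, 0], "turn": 0}, {"claw": 8, "delta_pos": [0, 0, 0], "turn": 0}]' --force 40

```text
clock: 2.82
eef_pos: [547.2, 143.7, 47.4]
tcp_rot: [-3.135, 0.005, 0.13]
contact_force: [-12.1, 29.0, -3.1]
opening: 0.117
grasp_force: 40.6
```

Call:
step_arm --motion '[{"claw": 8, "delta_pos": [0, 0, 0], "turn": 0}, {"claw": 8, "delta_pos": [0, 0, 0], "turn": 0}, {"claw": 8, "delta_pos": [0, 0, 0], "turn": 0}]'

```text
clock: 3.07
eef_pos: [547.3, 143.7, 48.0]
tcp_rot: [-3.136, 0.004, 0.132]
contact_force: [-12.1, 27.7, -3.3]
opening: 0.123
grasp_force: 40.5
```

```bash
python3 - <<'E'
from h import *
st()
r=209
P=lambda t:np.array([-r*np.cos(t),r*np.sin(t)])
prev=P(0); 
for k in range(1,19):
    t=1.78*k/18; q=P(t); print(k,np.round([-(q-prev)[0],-(q-prev)[1]],1)); prev=q
E
```

```text
t 3.07 pos [547.3 143.7  48. ] rpy [-3.136  0.004  0.132] F [-12.1  27.7  -3.3] op 10.5 grip 40.5 q [0.25 0.51 1.89 0.01 0.74 1.68]
1 [ -1.  -20.6]
2 [ -3.1 -20.4]
3 [ -5.1 -20. ]
4 [ -7.  -19.4]
5 [ -8.9 -18.6]
6 [-10.7 -17.7]
7 [-12.4 -16.5]
8 [-14.  -15.2]
9 [-15.4 -13.8]
10 [-16.7 -12.2]
11 [-17.8 -10.5]
12 [-18.7  -8.7]
13 [-19.5  -6.8]
14 [-20.1  -4.8]
15 [-20.5  -2.8]
16 [-20.6  -0.8]
17 [-20.6   1.3]
18 [-20.4   3.3]
```

Call:
step_arm --motion '[{"claw": 8, "delta_pos": [0, -2.5, -20.6], "turn": 0}, {"claw": 8, "delta_pos": [0, -3.1, -20.4], "turn": 0}, {"claw": 8, "delta_pos": [0, -5.1, -20], "turn": 0}, {"claw": 8, "delta_pos": [0, -7, -19.4], "turn": 0}, {"claw": 8, "delta_pos": [0, -8.9, -18.6], "turn": 0}, {"claw": 8, "delta_pos": [0, -10.7, -17.7], "turn": 0}]' --force 30

```text
clock: 3.57
eef_pos: [542.0, 181.8, 164.2]
tcp_rot: [-3.133, 0.004, 0.133]
contact_force: [-3.1, 36.4, -30.2]
opening: 0.117
grasp_force: 40.3
```

Call:
step_arm --motion '[{"claw": 8, "delta_pos": [0, 0, 0], "turn": 0}, {"claw": 8, "delta_pos": [0, 0, 0], "turn": 0}]'

```text
clock: 3.73
eef_pos: [542.1, 181.8, 164.0]
tcp_rot: [-3.134, 0.003, 0.134]
contact_force: [-4.6, 27.2, -22.9]
opening: 0.118
grasp_force: 40.8
```

Call:
step_arm --motion '[{"claw": 8, "delta_pos": [0, -3, 2], "turn": 0}, {"claw": 8, "delta_pos": [0, 0, 0], "turn": 0}]' --force 25

```text
clock: 3.9
eef_pos: [542.3, 180.9, 162.0]
tcp_rot: [-3.141, 0.004, 0.135]
contact_force: [-5.5, 6.8, -8.8]
opening: 0.116
grasp_force: 42.0
```

Call:
step_arm --motion '[{"claw": 8, "delta_pos": [0, -12.4, -16.5], "turn": 0}, {"claw": 8, "delta_pos": [0, -14, -15.2], "turn": 0}, {"claw": 8, "delta_pos": [0, -15.4, -13.8], "turn": 0}, {"claw": 8, "delta_pos": [0, -16.7, -12.2], "turn": 0}, {"claw": 8, "delta_pos": [0, -17.8, -10.5], "turn": 0}, {"claw": 8, "delta_pos": [0, -18.7, -8.7], "turn": 0}, {"claw": 8, "delta_pos": [0, 0, 0], "turn": 0}]'

```text
clock: 4.48
eef_pos: [529.6, 276.0, 241.2]
tcp_rot: [-3.141, 0.003, 0.136]
contact_force: [-8.6, -2.6, 1.7]
opening: 0.116
grasp_force: 39.7
```

Call:
step_arm --motion '[{"claw": 8, "delta_pos": [0, -19.5, -6.8], "turn": 0}, {"claw": 8, "delta_pos": [0, -20.1, -4.8], "turn": 0}, {"claw": 8, "delta_pos": [0, -20.5, -2.8], "turn": 0}, {"claw": 8, "delta_pos": [0, -20.6, -0.8], "turn": 0}, {"claw": 8, "delta_pos": [0, -20.6, 1.3], "turn": 0}, {"claw": 8, "delta_pos": [0, -20.4, 3.3], "turn": 0}, {"claw": 8, "delta_pos": [0, 0, 0], "turn": 0}]'

```text
clock: 5.07
eef_pos: [514.3, 397.4, 251.0]
tcp_rot: [-3.14, 0.0, 0.136]
contact_force: [-5.4, 0.1, 5.3]
opening: 0.118
grasp_force: 39.4
```

Call:
step_arm --motion '[{"claw": 30, "delta_pos": [0, 0, 0], "turn": 0}, {"claw": 30, "delta_pos": [0, 0, 0], "turn": 0}, {"claw": 30, "delta_pos": [0, 0, 0], "turn": 0}, {"claw": 30, "delta_pos": [0, 0, -20], "turn": 0}, {"claw": 30, "delta_pos": [0, 0, -30], "turn": 0}, {"claw": 30, "delta_pos": [0, 20, -20], "turn": 0}, {"claw": 30, "delta_pos": [0, 36, 0], "turn": 0}, {"claw": 30, "delta_pos": [0, 40, 0], "turn": 0}]'

```text
clock: 5.73
eef_pos: [529.4, 299.6, 321.7]
tcp_rot: [-3.14, -0.004, 0.136]
contact_force: [1.1, -0.3, -0.4]
opening: 0.351
grasp_force: 0.0
```

Call:
step_arm --motion '[{"claw": 48, "delta_pos": [0, 40, 0], "turn": 0}, {"claw": 48, "delta_pos": [-20, 30, 0], "turn": 0}, {"claw": 48, "delta_pos": [0, 0, 0], "turn": 0}]'

```text
clock: 5.98
eef_pos: [516.5, 221.9, 319.9]
tcp_rot: [3.139, 0.001, 0.131]
contact_force: [1.6, 0.6, 0.6]
opening: 0.562
grasp_force: 0.0
```

```bash
python3 - <<'E'
from h import *
import pickle
s=st(); f=grab_frame("wrist"); t=grab_frame("top"); pickle.dump((f,t),open("w.pkl","wb"))
save(f,"w2.png"); save(t,"t2.png",(80,120,430,320),2.2)
E
```

```text
t 5.98 pos [516.5 221.9 319.9] rpy [3.139e+00 1.000e-03 1.310e-01] F [1.6 0.6 0.6] op 48.0 grip 0.0 q [ 0.4   0.19  1.67 -0.    1.28  1.84]
```

View pics/t2.png

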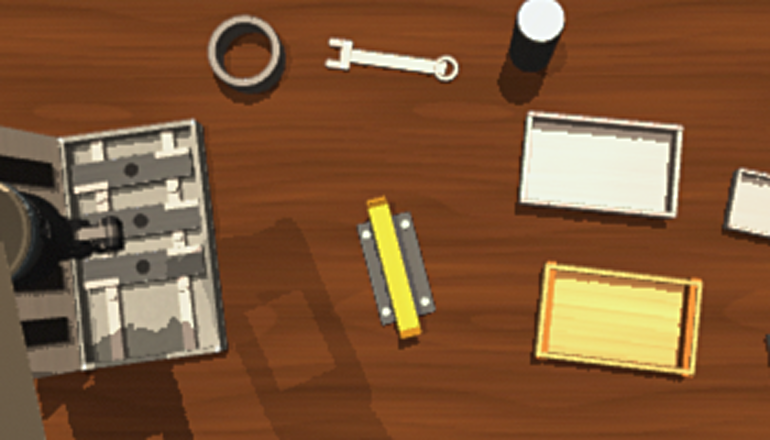

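View pics/w2.png

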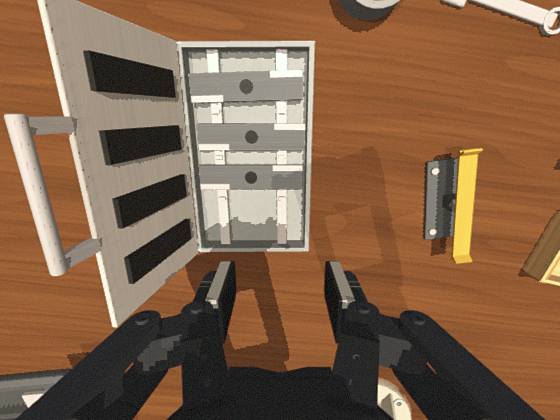

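The lid stands open. The fixture holds 3 blades, with centre holes at wrist pixels (246,86), (251,137) and (251,177). The fourth place, nearest the base, is empty.

```bash
python3 - <<'E'
from h import *
import pickle
f,t=pickle.load(open("w.pkl","rb"))
for a,b in zip([(246,86),(251,137),(251,177)],[(131,169),(140,220),(143,267)]):
    print(np.round(px2w(f,*a,32),1),np.round(px2w(t,80+b[0]/2.2,120+b[1]/2.2,32),1))
# expected slots from bar/hinge
b=np.array([548.5,143.3]);a=.134;ex=np.array([np.cos(a),np.sin(a)]);ey=np.array([-np.sin(a),np.cos(a)])
for c in [(182,45),(313,43),(309,249),(202,250)]: print("box",np.round(px2w(f,*c,40),1))
to(580,260,120,1.705)
E
```

```text
[626.6 280.8  32. ] [625.2 280.6  32. ]
[562.5 267.8  32. ] [561.2 267.3  32. ]
[506.4 262.2  32. ] [502.9 261.9  32. ]
box [662.4 363.   40. ]
box [685.9 202.2  40. ]
box [407.2 161.2  40. ]
box [384.  325.5  40. ]
TO turn -1.573 shift [ 25.3  65.7 200.4] rows 5.590103767897776
```

Call:
step_arm --motion '[{"claw": 49, "delta_pos": [0, 0, 0], "turn": -0.121}, {"claw": 49, "delta_pos": [0, 0, 0], "turn": -0.121}, {"claw": 49, "delta_pos": [0, 0, 0], "turn": -0.121}, {"claw": 49, "delta_pos": [0, 0, 0], "turn": -0.121}, {"claw": 49, "delta_pos": [0, 0, 0], "turn": -0.121}, {"claw": 49, "delta_pos": [0, 0, 0], "turn": -0.121}, {"claw": 49, "delta_pos": [0, 0, 0], "turn": -0.121}, {"claw": 49, "delta_pos": [0, 0, 0], "turn": -0.121}]'

```text
clock: 6.75
eef_pos: [518.6, 228.8, 319.7]
tcp_rot: [3.141, -0.001, 1.109]
contact_force: [0.2, 1.1, -0.5]
opening: 0.575
grasp_force: 0.0
```

Call:
step_arm --motion '[{"claw": 49, "delta_pos": [0, 0, 0], "turn": -0.121}, {"claw": 49, "delta_pos": [0, 0, 0], "turn": -0.121}, {"claw": 49, "delta_pos": [0, 0, 0], "turn": -0.121}, {"claw": 49, "delta_pos": [0, 0, 0], "turn": -0.121}, {"claw": 49, "delta_pos": [0, 0, 0], "turn": -0.121}, {"claw": 49, "delta_pos": [20, -3, 20], "turn": 0}, {"claw": 49, "delta_pos": [20, -3, 30], "turn": 0}, {"claw": 49, "delta_pos": [0, 0, 30], "turn": 0}]'

```text
clock: 7.42
eef_pos: [507.2, 270.4, 239.8]
tcp_rot: [3.138, -0.003, 1.709]
contact_force: [0.2, -0.2, -0.9]
opening: 0.574
grasp_force: 0.0
```

Call:
step_arm --motion '[{"claw": 49, "delta_pos": [0, 0, 30], "turn": 0}, {"claw": 49, "delta_pos": [0, 0, 30], "turn": 0}, {"claw": 49, "delta_pos": [0, 0, 30], "turn": 0}, {"claw": 49, "delta_pos": [0, 0, 30], "turn": 0}, {"claw": 49, "delta_pos": [0, 0, 20], "turn": 0}, {"claw": 49, "delta_pos": [0, 0, 0], "turn": 0}]'

```text
clock: 7.92
eef_pos: [504.6, 266.3, 95.4]
tcp_rot: [-3.136, 0.002, 1.708]
contact_force: [-0.8, 0.5, 0.2]
opening: 0.573
grasp_force: 0.0
```

```bash
python3 - <<'E'
from h import *
import pickle
s=st(); f=grab_frame("wrist"); pickle.dump(f,open("w.pkl","wb"))
save(f,"w3.png"); to(504.5,262,22,1.705)
E
```

```text
t 7.92 pos [504.6 266.3  95.4] rpy [-3.136e+00  2.000e-03  1.708e+00] F [-0.8  0.5  0.2] op 48.9 grip 0.0 q [0.48 0.45 1.86 0.   0.84 0.35]
TO turn 0.003 shift [-4.6 -1.9 75.7] rows 1.9971099021004624
```

View pics/w3.png

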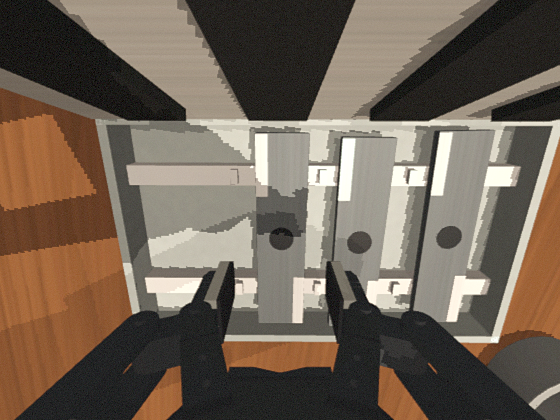

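The view shows the nearest blade's hole at (281,238), centred between the fingers at (232,290) and (332,290). I descend and grip it.

Call:
step_arm --motion '[{"claw": 49, "delta_pos": [-4, -1, 15], "turn": 0}, {"claw": 49, "delta_pos": [0, 0, 20], "turn": 0}, {"claw": 49, "delta_pos": [0, 0, 20], "turn": 0}, {"claw": 49, "delta_pos": [0, 0, 17], "turn": 0}, {"claw": 49, "delta_pos": [0, 0, 0], "turn": 0}]' --force 70

```text
clock: 8.38
eef_pos: [506.0, 262.8, 26.6]
tcp_rot: [-3.14, 0.0, 1.708]
contact_force: [-0.5, -0.1, 0.0]
opening: 0.575
grasp_force: 0.0
```

Call:
step_arm --motion '[{"claw": 30, "delta_pos": [0, 0, 0], "turn": 0}, {"claw": 30, "delta_pos": [0, 0, 0], "turn": 0}, {"claw": 30, "delta_pos": [0, 0, 0], "turn": 0}]'

```text
clock: 8.63
eef_pos: [507.4, 263.3, 29.2]
tcp_rot: [3.139, -0.001, 1.708]
contact_force: [0.5, -0.2, -1.7]
opening: 0.397
grasp_force: 69.9
```

```bash
python3 - <<'E'
from h import *
import pickle
f=pickle.load(open("w.pkl","rb")); print([np.round(px2w(f,*p,32),1) for p in [(281,238),(359,242),(449,237)]]); st()
E
```

```text
[array([506.2, 263.7,  32. ]), array([563.1, 268.5,  32. ]), array([626.6, 281.6,  32. ])]
t 8.63 pos [507.4 263.3  29.2] rpy [ 3.139e+00 -1.000e-03  1.708e+00] F [ 0.5 -0.2 -1.7] op 33.9 grip 69.9 q [0.48 0.55 1.89 0.   0.7  0.34]
```

Call:
step_arm --motion '[{"claw": 30, "delta_pos": [0, 0, -10], "turn": 0}, {"claw": 30, "delta_pos": [0, 0, -25], "turn": 0}, {"claw": 30, "delta_pos": [0, 0, -35], "turn": 0}, {"claw": 30, "delta_pos": [0, 0, -35], "turn": 0}, {"claw": 30, "delta_pos": [-20, 0, -35], "turn": 0}, {"claw": 30, "delta_pos": [-30, 0, 0], "turn": 0}, {"claw": 30, "delta_pos": [-30, 0, 0], "turn": 0}, {"claw": 30, "delta_pos": [-30, 0, 0], "turn": 0}]'

```text
clock: 9.3
eef_pos: [521.8, 152.8, 169.9]
tcp_rot: [3.138, -0.0, 1.709]
contact_force: [-0.4, -0.6, -3.5]
opening: 0.403
grasp_force: 70.7
```

Call:
step_arm --motion '[{"claw": 30, "delta_pos": [-30, 0, 0], "turn": 0}, {"claw": 30, "delta_pos": [-30, 0, 0], "turn": 0}, {"claw": 30, "delta_pos": [-20, 0, 0], "turn": 0.121}, {"claw": 30, "delta_pos": [0, 0, 0], "turn": 0.121}, {"claw": 30, "delta_pos": [0, 0, 0], "turn": 0.121}, {"claw": 30, "delta_pos": [0, 0, 0], "turn": 0.121}, {"claw": 30, "delta_pos": [0, 0, 0], "turn": 0.121}, {"claw": 30, "delta_pos": [0, 0, 0], "turn": 0.121}]'

```text
clock: 9.97
eef_pos: [532.3, 74.2, 168.9]
tcp_rot: [3.141, -0.001, 0.975]
contact_force: [-0.1, 0.7, -3.2]
opening: 0.396
grasp_force: 70.6
```

Call:
step_arm --motion '[{"claw": 30, "delta_pos": [0, 0, 0], "turn": 0.121}, {"claw": 30, "delta_pos": [0, 0, 0], "turn": 0.121}, {"claw": 30, "delta_pos": [0, 0, 0], "turn": 0.121}, {"claw": 30, "delta_pos": [0, 0, 0], "turn": 0.121}, {"claw": 30, "delta_pos": [0, 0, 0], "turn": 0.121}, {"claw": 30, "delta_pos": [0, 0, 0], "turn": 0.119}, {"claw": 30, "delta_pos": [0, 0, 0], "turn": 0}]'

```text
clock: 10.55
eef_pos: [532.4, 74.3, 168.8]
tcp_rot: [3.141, -0.001, 0.252]
contact_force: [0.0, 0.8, -2.9]
opening: 0.393
grasp_force: 70.6
```

```bash
python3 - <<'E'
from h import *
import pickle
s=st(); f=grab_frame("wrist"); pickle.dump(f,open("w.pkl","wb"))
save(f,"w4.png"); to(475,57.5,150,.258); print(w2px(f,(503.5,-48.9,50)))
E
```

```text
t 10.55 pos [532.4  74.3 168.8] rpy [ 3.141e+00 -1.000e-03  2.520e-01] F [ 0.   0.8 -2.9] op 33.6 grip 70.6 q [ 0.14  0.3   1.89 -0.    0.95  1.45]
TO turn 0.002 shift [-59.8   1.6  18.6] rows 1.6477309115696017
[395.61670173 268.66358212]
```

View pics/w4.png

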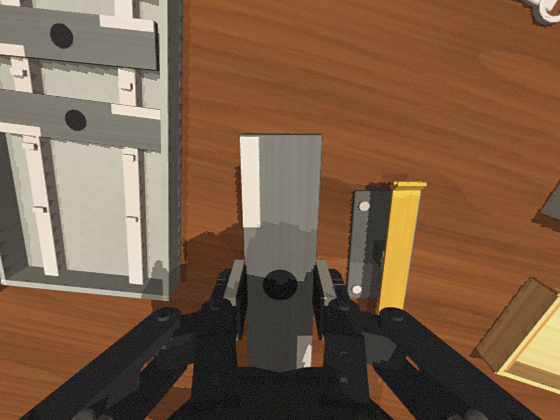

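```bash
cat >> h.py <<'E'
def beamfit(f,z=50,lo=15,hi=35,box=None):
    hsv=cv2.cvtColor(f["img"],cv2.COLOR_RGB2HSV); m=((hsv[...,0]>lo)&(hsv[...,0]<hi)&(hsv[...,1]>130)&(hsv[...,2]>110)).astype(np.uint8)
    if box:
        k=np.zeros_like(m); a,b,c,d=box; k[b:d,a:c]=m[b:d,a:c]; m=k
    n,l,s,c=cv2.connectedComponentsWithStats(m); i=1+np.argmax(s[1:,4]); pts=np.argwhere(l==i)[:,::-1]
    w=np.array([px2w(f,u,v,z)[:2] for u,v in pts],np.float32); r=cv2.minAreaRect(w); print("beam",np.round([*r[0],*r[1],r[2]],1),"px",s[i]); return r
E
python3 - <<'E'
from h import *
import pickle
f=pickle.load(open("w.pkl","rb")); beamfit(f,50); beamfit(f,50,20,35)
t=pickle.load(open("top0.pkl","rb")); beamfit(t,52,15,35,(239,200,282,282))
E
```

```text
beam [520.5 -46.5 138.9  29.4  14.9] px [ 378  181   49  134 3374]
beam [518.3 -44.7 126.   23.9  14.7] px [ 379  190   41  121 2824]
beam [503.9 -48.4 172.3  26.7  14.7] px [247 209  25  65 638]
```

The blade sits squarely in the fingers with its hole at (281,284), and the beam runs from (407,185) to (392,310). Both cameras agree on the beam.

```bash
python3 - <<'E'
from h import *
import pickle
f=pickle.load(open("w.pkl","rb")); s=st(); p=s["eef_pos"]; y=s["tcp_rot"][2]
for z in(174,177):
  for n,q in(("hole",(281,285)),("L",(241,135)),("R",(322,135))):
    d=px2w(f,*q,p[2]+z-170)-p; print(n,z-170,"tool x %.1f y %.1f"%(np.cos(y)*d[0]+np.sin(y)*d[1],np.sin(y)*d[0]-np.cos(y)*d[1]))
to(504.2,-48.4,90,.257)
E
```

```text
t 10.60 pos [532.4  74.3 168.6] rpy [ 3.141e+00 -1.000e-03  2.600e-01] F [-0.5 -1.2 -3.3] op 33.7 grip 70.6 q [ 0.14  0.3   1.89 -0.    0.95  1.45]
hole 4 tool x 1.0 y 0.5
L 4 tool x 75.0 y -16.2
R 4 tool x 74.8 y 18.4
hole 7 tool x 2.9 y 0.5
L 7 tool x 75.2 y -15.9
R 7 tool x 75.0 y 18.0
TO turn 0.003 shift [-58.4 111.5  78.6] rows 3.906261421054718
```

Call:
step_arm --motion '[{"claw": 30, "delta_pos": [-20, 37, 20], "turn": 0}, {"claw": 30, "delta_pos": [-20, 37, 20], "turn": 0}, {"claw": 30, "delta_pos": [-18, 37, 20], "turn": 0}, {"claw": 30, "delta_pos": [0, 0, 15], "turn": 0}, {"claw": 30, "delta_pos": [0, 0, 0], "turn": 0}, {"claw": 30, "delta_pos": [0, 0, 0], "turn": 0}]'

```text
clock: 11.1
eef_pos: [507.1, -35.7, 98.7]
tcp_rot: [-3.141, 0.001, 0.26]
contact_force: [0.3, -0.7, -2.8]
opening: 0.398
grasp_force: 71.0
```

```bash
python3 - <<'E'
from h import *
for i in range(1): st(); to(504.2,-48.4,58,.257); grab_frame("side"); st(); to(504.2,-48.4,58,.257)
E
```

```text
t 11.10 pos [507.1 -35.7  98.7] rpy [-3.141e+00  1.000e-03  2.600e-01] F [ 0.3 -0.7 -2.8] op 34.0 grip 71.0 q [-0.07  0.36  2.    0.    0.78  1.24]
TO turn 0.003 shift [-6.  11.6 40.7] rows 1.1243881475117161
t 11.15 pos [507.9 -35.2  99.3] rpy [ 3.142e+00 -1.000e-03  2.600e-01] F [ 0.5  0.3 -2.6] op 33.8 grip 71.0 q [-0.07  0.36  2.    0.    0.78  1.24]
TO turn 0.003 shift [-6.9 11.8 41.3] rows 1.1459357284930565
```

Call:
step_arm --motion '[{"claw": 30, "delta_pos": [-6.5, 11.7, 0], "turn": 0.003}, {"claw": 30, "delta_pos": [0, 0, 15], "turn": 0}, {"claw": 30, "delta_pos": [0, 0, 15], "turn": 0}, {"claw": 30, "delta_pos": [0, 0, 0], "turn": 0}, {"claw": 30, "delta_pos": [0, 0, 0], "turn": 0}]'

```text
clock: 11.57
eef_pos: [504.4, -47.6, 69.2]
tcp_rot: [-3.142, -0.0, 0.257]
contact_force: [-0.1, -0.3, -3.1]
opening: 0.395
grasp_force: 71.0
```

```bash
python3 - <<'E'
from h import *
import pickle
for i in range(3): st(); to(504.2,-48.4,56,.257); f=grab_frame("wrist")
save(f,"w5.png");pickle.dump(f,open("w.pkl","wb"))
E
```

```text
t 11.57 pos [504.4 -47.6  69.2] rpy [-3.142 -0.     0.257] F [-0.1 -0.3 -3.1] op 33.7 grip 71.0 q [-0.1   0.41  2.02  0.    0.72  1.22]
TO turn 0.000 shift [-0.4  0.7 13.2] rows 0.3480640821075644
t 11.62 pos [504.8 -47.8  69.6] rpy [ 3.141e+00 -1.000e-03  2.570e-01] F [ 0.1  1.3 -3.6] op 34.1 grip 71.0 q [-0.1   0.41  2.02  0.    0.72  1.22]
TO turn -0.000 shift [-0.8  0.4 13.6] rows 0.35839078170209715
t 11.67 pos [505.  -47.9  69.7] rpy [ 3.141e+00 -2.000e-03  2.560e-01] F [ 0.1 -0.5 -3. ] op 33.9 grip 71.0 q [-0.1   0.41  2.02  0.    0.72  1.22]
TO turn -0.001 shift [-0.9  0.2 13.7] rows 0.36233474576905733
```

View pics/w5.png

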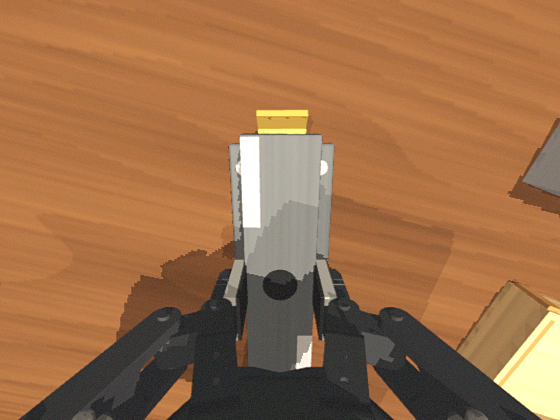

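```bash
python3 - <<'E'
from h import *
import pickle
f=pickle.load(open("w.pkl","rb")); s=st(); p=s["eef_pos"]; y=s["tcp_rot"][2]
for q,z in(((282,110),58),((282,117),58),((282,131),50),((257,112),58),((308,112),58),((281,135),p[2]+4)):
    d=px2w(f,*q,z)-p; print(q,z,"tool x %.1f y %.1f"%(np.cos(y)*d[0]+np.sin(y)*d[1],np.sin(y)*d[0]-np.cos(y)*d[1]))
E
```

```text
t 11.72 pos [505.  -48.1  69.7] rpy [ 3.141e+00 -2.000e-03  2.560e-01] F [-0.3 -1.1 -2.7] op 33.8 grip 71.0 q [-0.1   0.41  2.02  0.    0.72  1.22]
(282, 110) 58 tool x 85.2 y 0.7
(282, 117) 58 tool x 82.1 y 0.7
(282, 131) 50 tool x 75.3 y 0.8
(257, 112) 58 tool x 84.3 y -11.0
(308, 112) 58 tool x 84.3 y 12.9
(281, 135) 73.71227875039851 tool x 75.0 y 0.2
```

Blade tip and lip line up within about 1 mm, so I lower it.

Call:
step_arm --motion '[{"claw": 30, "delta_pos": [0, 0.5, 5], "turn": 0}, {"claw": 30, "delta_pos": [0, 0, 4], "turn": 0}, {"claw": 30, "delta_pos": [0, 0, 2], "turn": 0}, {"claw": 30, "delta_pos": [0, 0, 0], "turn": 0}]'

```text
clock: 12.05
eef_pos: [503.7, -49.0, 57.0]
tcp_rot: [-3.141, 0.001, 0.255]
contact_force: [-0.5, 0.7, -3.2]
opening: 0.398
grasp_force: 71.1
```

Call:
step_arm --motion '[{"claw": 30, "delta_pos": [0, 0, 2], "turn": 0}, {"claw": 30, "delta_pos": [0, 0, 0], "turn": 0}]'

```text
clock: 12.22
eef_pos: [504.1, -49.1, 55.3]
tcp_rot: [-3.142, 0.0, 0.255]
contact_force: [-0.4, -0.7, -3.0]
opening: 0.397
grasp_force: 71.1
```

Call:
step_arm --motion '[{"claw": 30, "delta_pos": [0, 0, 2], "turn": 0}, {"claw": 30, "delta_pos": [0, 0, 0], "turn": 0}]'

```text
clock: 12.38
eef_pos: [504.3, -49.1, 55.0]
tcp_rot: [3.142, 0.0, 0.255]
contact_force: [-6.3, 0.7, 18.9]
opening: 0.39
grasp_force: 73.5
```

Call:
step_arm --motion '[{"claw": 30, "delta_pos": [0, 0, -1.5], "turn": 0}, {"claw": 40, "delta_pos": [0, 0, 0], "turn": 0}, {"claw": 58, "delta_pos": [0, 0, 0], "turn": 0}, {"claw": 58, "delta_pos": [0, 0, 0], "turn": 0}, {"claw": 58, "delta_pos": [0, 0, 0], "turn": 0}, {"claw": 58, "delta_pos": [0, 0, 0], "turn": 0}, {"claw": 58, "delta_pos": [0, 0, 0], "turn": 0}, {"claw": 58, "delta_pos": [0, 0, 0], "turn": 0}]'

```text
clock: 13.05
eef_pos: [504.1, -49.0, 54.9]
tcp_rot: [-3.142, 0.0, 0.255]
contact_force: [-0.7, -0.3, 0.5]
opening: 0.68
grasp_force: 0.0
```

Call:
step_arm --motion '[{"claw": 58, "delta_pos": [0, 0, 0], "turn": 0}, {"claw": 58, "delta_pos": [0, 0, 0], "turn": 0}, {"claw": 58, "delta_pos": [0, 0, 0], "turn": 0}, {"claw": 58, "delta_pos": [0, 0, 0], "turn": 0}, {"claw": 58, "delta_pos": [0, 0, 0], "turn": 0}, {"claw": 58, "delta_pos": [0, 0, 0], "turn": 0}, {"claw": 58, "delta_pos": [0, 0, 0], "turn": 0}, {"claw": 58, "delta_pos": [0, 0, 0], "turn": 0}]'

```text
clock: 13.72
eef_pos: [504.1, -49.0, 55.0]
tcp_rot: [3.142, 0.0, 0.255]
contact_force: [0.2, 0.8, 0.7]
opening: 0.682
grasp_force: 0.0
```

```bash
python3 - <<'E'
from h import *
import pickle
st(); f=grab_frame("wrist"); g=grab_frame("side");t=grab_frame("top"); pickle.dump((f,g,t),open("w.pkl","wb"))
c=np.array([504.2,-48.4]);u=np.array([.967,.255])
a,b,cc,d=[int(q) for q in (*w2px(g,(504,-49,54))-[45,30],*w2px(g,(504,-49,54))+[45,30])]
A=cv2.resize(g["img"][b:d,a:cc],None,fx=4.4,fy=4.4,interpolation=cv2.INTER_CUBIC); B=f["img"][90:390,100:460]
B=cv2.resize(B,(int(B.shape[1]*A.shape[0]/B.shape[0]),A.shape[0])); 
cv2.imwrite("pics/b1.png",np.hstack([A,B])[:,:,::-1]); print(A.shape,B.shape,a,b)
for th in(-.2,-.1,0,.1,.2):
  for e in(-75,75): print(th,e,[np.round(w2px(k,(*(c+u*e*np.cos(th)),54+4-e*np.sin(th)))) for k in(f,g)])
E
```

```text
t 13.72 pos [504.1 -49.   55. ] rpy [3.142 0.    0.255] F [0.2 0.8 0.7] op 58.2 grip 0.0 q [-0.1   0.43  2.02 -0.    0.69  1.22]
(264, 396, 3) (264, 316, 3) 206 178
-0.2 -75 [array([279., 372.]), array([232., 216.])]
-0.2 75 [array([278., 141.]), array([272., 200.])]
-0.1 -75 [array([279., 383.]), array([231., 215.])]
-0.1 75 [array([278., 136.]), array([272., 201.])]
0 -75 [array([279., 395.]), array([231., 213.])]
0 75 [array([278., 134.]), array([272., 203.])]
0.1 -75 [array([279., 406.]), array([231., 212.])]
0.1 75 [array([278., 134.]), array([272., 204.])]
0.2 -75 [array([279., 417.]), array([231., 210.])]
0.2 75 [array([278., 135.]), array([271., 206.])]
```

View pics/b1.png

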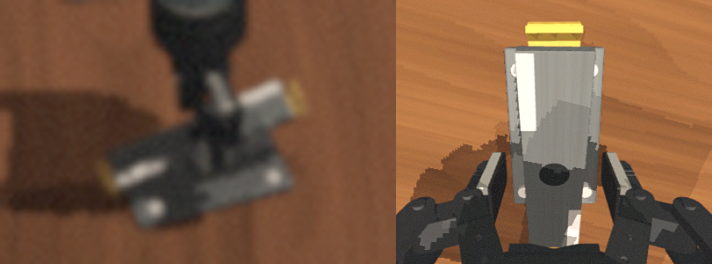

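```bash
cat >> h.py <<'E'
def tipw(img):
    "column edges of the far part of the blade, rows below the tip edge, from max gradients"
    g=cv2.GaussianBlur(cv2.cvtColor(img,cv2.COLOR_RGB2GRAY).astype(np.float32),(3,3),0)
    col=np.median(g[:,275:290],axis=1); r=100+int(np.argmax(np.abs(np.diff(col[100:180])))); print("grad row",r, np.round(col[105:150:3]))
    for rr in (140,145,150,170,190,210): 
        d=np.diff(g[rr]); L=220+np.argmax(np.abs(d[220:262])); R=300+np.argmax(np.abs(d[300:340])); print(rr,L,R,R-L,end=" | ")
    print()
E
python3 - <<'E'
from h import *
import pickle
f,g,t=pickle.load(open("w.pkl","rb")); h=cv2.imread("pics/w5.png")[:,:,::-1].copy()
tipw(h); tipw(f["img"])
u=np.array([.967,.255]);n=np.array([.255,-.967]);c=np.array([504.2,-48.4])
for th in(-.2,-.1,0,.1,.2):
  a=[w2px(f,(*(c+u*75*np.cos(th)+n*s*18),58-75*np.sin(th))) for s in(-1,1)]; print(th,a[1][0]-a[0][0],a[0][1])
for th in(-.2,-.1,0,.1,.2): print(th,np.round(w2px(f,(*c,58)),0),"lip",[np.round(w2px(f,(*(c+u*84+n*s*12),58-84*np.sin(th)))) for s in(-1,1)])
E
```

```text
grad row 133 [130. 129. 226. 231. 169. 170. 170. 169. 228. 231. 149. 176. 175. 175.
 174.]
140 239 321 82 | 145 239 333 94 | 150 239 333 94 | 170 235 320 85 | 190 241 318 77 | 210 241 329 88 | 
grad row 142 [130. 130. 127. 152. 220. 238. 238. 225. 123. 132. 143. 233. 224. 106.
 121.]
140 250 309 59 | 145 236 326 90 | 150 223 336 113 | 170 230 325 95 | 190 238 333 95 | 210 239 332 93 | 
-0.2 93.81979336031682 140.90289596553527
-0.1 88.60276521893701 136.42889674010104
0 83.72853333425607 134.2103979394526
0.1 79.21885243670809 133.9306028839212
0.2 75.07941391715926 135.297445722414
-0.2 [279. 285.] lip [array([245., 112.]), array([311., 112.])]
-0.1 [279. 285.] lip [array([248., 112.]), array([309., 112.])]
0 [279. 285.] lip [array([250., 112.]), array([307., 112.])]
0.1 [279. 285.] lip [array([251., 112.]), array([305., 112.])]
0.2 [279. 285.] lip [array([253., 112.]), array([304., 112.])]
```

```bash
cat >> h.py <<'E'
def lip(f):
    hsv=cv2.cvtColor(f["img"],cv2.COLOR_RGB2HSV).astype(int); m=((hsv[...,0]>18)&(hsv[...,0]<36)&(hsv[...,1]>120)&(hsv[...,2]>120)); m[:, :220]=0; m[:,345:]=0; m[180:]=0
    for r in range(95,160):
        c=np.flatnonzero(m[r]); 
        if len(c)>20: print((r,c[0],c[-1],c[-1]-c[0]+1),end=" ")
    print()
def liptop(f,c=(504.2,-48.4),yaw=.256):
    u=np.array([np.cos(yaw),np.sin(yaw)]);n=np.array([u[1],-u[0]])
    for th in(-.2,-.1,0,.1,.2):
        # rocking about pivot z=46 under centre; lip top outer corner (84, +12 above pivot)
        X=84*np.cos(th)+12*np.sin(th); Z=46-84*np.sin(th)+12*np.cos(th)
        a=[w2px(f,(*(np.array(c)+u*X+n*s*12),Z)) for s in(-1,1)]; print("th",th,"lip width %.1f row %.1f"%(a[1][0]-a[0][0],a[0][1]))
E
python3 - <<'E'
from h import *
import pickle
f,g,t=pickle.load(open("w.pkl","rb")); lip(f); liptop(f); h=dict(f); h["img"]=cv2.imread("pics/w5.png")[:,:,::-1].copy(); print("held"); lip(h)
E
```

```text
(115, np.int64(250), np.int64(309), np.int64(60)) (116, np.int64(250), np.int64(310), np.int64(61)) (117, np.int64(249), np.int64(310), np.int64(62)) (118, np.int64(249), np.int64(311), np.int64(63)) (119, np.int64(247), np.int64(313), np.int64(67)) (120, np.int64(247), np.int64(313), np.int64(67)) (121, np.int64(247), np.int64(313), np.int64(67)) (122, np.int64(247), np.int64(313), np.int64(67)) (123, np.int64(247), np.int64(313), np.int64(67)) (124, np.int64(247), np.int64(313), np.int64(67)) (125, np.int64(247), np.int64(313), np.int64(67)) (126, np.int64(247), np.int64(313), np.int64(67)) (127, np.int64(247), np.int64(312), np.int64(66)) (128, np.int64(248), np.int64(310), np.int64(63)) (129, np.int64(249), np.int64(311), np.int64(63)) (130, np.int64(249), np.int64(311), np.int64(63)) (131, np.int64(249), np.int64(310), np.int64(62)) (132, np.int64(249), np.int64(310), np.int64(62)) (133, np.int64(250), np.int64(309), np.int64(60)) (134, np.int64(250), np.int64(309), np.int64(60)) (135, np.int64(251), np.int64(309), np.int64(59)) (136, np.int64(251), np.int64(309), np.int64(59)) 
[... 915 characters left out ...]
 (119, np.int64(257), np.int64(306), np.int64(50)) (120, np.int64(257), np.int64(306), np.int64(50)) (121, np.int64(257), np.int64(306), np.int64(50)) (122, np.int64(257), np.int64(306), np.int64(50)) (123, np.int64(258), np.int64(305), np.int64(48)) (124, np.int64(258), np.int64(305), np.int64(48)) (125, np.int64(258), np.int64(305), np.int64(48)) (126, np.int64(258), np.int64(305), np.int64(48)) (127, np.int64(258), np.int64(305), np.int64(48)) (128, np.int64(258), np.int64(305), np.int64(48)) (129, np.int64(258), np.int64(306), np.int64(49)) (131, np.int64(257), np.int64(306), np.int64(50)) (132, np.int64(257), np.int64(306), np.int64(50)) (133, np.int64(258), np.int64(305), np.int64(48))
```

The lip is 67 px wide against 57 px when level, so the tilt is about -0.2. This first blade is heavy-ended and goes to the steel tray.

Call:
step_arm --motion '[{"claw": 30, "delta_pos": [0, 0, 0], "turn": 0}, {"claw": 30, "delta_pos": [0, 0, 0], "turn": 0}, {"claw": 30, "delta_pos": [0, 0, 0], "turn": 0}, {"claw": 30, "delta_pos": [0, 0, 0], "turn": 0}, {"claw": 30, "delta_pos": [0, 0, -15], "turn": 0}, {"claw": 30, "delta_pos": [0, 0, -30], "turn": 0}, {"claw": 30, "delta_pos": [0, 0, -35], "turn": 0}, {"claw": 30, "delta_pos": [0, 0, -20], "turn": 0}]'

```text
clock: 14.53
eef_pos: [504.7, -49.1, 157.4]
tcp_rot: [3.141, -0.001, 0.255]
contact_force: [1.0, 0.2, -3.4]
opening: 0.399
grasp_force: 71.2
```

Call:
step_arm --motion '[{"claw": 30, "delta_pos": [0, 0, 0], "turn": -0.1215}, {"claw": 30, "delta_pos": [0, 0, 0], "turn": -0.1215}, {"claw": 30, "delta_pos": [0, 0, 0], "turn": -0.1215}, {"claw": 30, "delta_pos": [0, 0, 0], "turn": -0.1215}, {"claw": 30, "delta_pos": [0, 0, 0], "turn": -0.1215}, {"claw": 30, "delta_pos": [0, 0, 0], "turn": -0.1215}, {"claw": 30, "delta_pos": [0, 0, 0], "turn": -0.1215}, {"claw": 30, "delta_pos": [0, 0, 0], "turn": -0.1215}]'

```text
clock: 15.2
eef_pos: [503.5, -48.9, 154.5]
tcp_rot: [-3.141, 0.0, 1.233]
contact_force: [-0.2, 0.3, -3.3]
opening: 0.396
grasp_force: 71.2
```

Call:
step_arm --motion '[{"claw": 30, "delta_pos": [0, 0, 0], "turn": -0.1215}, {"claw": 30, "delta_pos": [0, 0, 0], "turn": -0.1215}, {"claw": 30, "delta_pos": [0, 0, 0], "turn": 0}]'

```text
clock: 15.45
eef_pos: [503.6, -49.0, 154.6]
tcp_rot: [-3.141, -0.0, 1.475]
contact_force: [0.4, -0.1, -3.3]
opening: 0.396
grasp_force: 71.2
```

```bash
cat >> h.py <<'E'
def trays(t=None):
    t=t or grab_frame("top"); hsv=cv2.cvtColor(t["img"],cv2.COLOR_RGB2HSV); H,S,V=cv2.split(hsv)
    W=((S<75)&(V>110)).astype(np.uint8); G=((H>15)&(H<35)&(S>90)&(V>130)).astype(np.uint8)
    out={}
    for nm,m,(x0,y0) in(("steel",W,(631,-303)),("wood",G,(441.5,-322))):
        k=np.zeros_like(m); p=w2px(t,(x0,y0,38)); k[int(p[1]-38):int(p[1]+38),int(p[0]-52):int(p[0]+52)]=1
        n,l,s,c=cv2.connectedComponentsWithStats(m*k); i=1+np.argmax(s[1:,4]); pts=np.argwhere(l==i)[:,::-1]
        r=cv2.minAreaRect(np.array([px2w(t,u,v,38)[:2] for u,v in pts],np.float32)); print(nm,np.round([*r[0],*r[1],r[2]],1))
    return t
E
python3 - <<'E'
from h import *
s=st(); t=trays(); to(631,-303,110,1.471); print("can",px2w(t,461/1.42,185/1.42,150))
f=grab_frame("wrist"); import pickle; pickle.dump((f,t),open("w.pkl","wb")); save(f,"w6.png")
E
```

```text
t 15.45 pos [503.6 -49.  154.6] rpy [-3.141 -0.     1.475] F [ 0.4 -0.1 -3.3] op 33.8 grip 71.2 q [-0.1   0.27  1.96  0.    0.91 -0.  ]
steel [ 630.8 -303.2  191.6  114.9   84.4]
wood [ 441.7 -322.3  192.3  115.6   83.3]
TO turn -0.003 shift [-240.1  152.    44.6] rows 7.569488740522552
can [ 775.28422739 -218.47637548  150.        ]
```

Call:
step_arm --motion '[{"claw": 30, "delta_pos": [-30, 19, 0], "turn": 0}, {"claw": 30, "delta_pos": [-30, 19, 0], "turn": 0}, {"claw": 30, "delta_pos": [-30, 19, 0], "turn": 0}, {"claw": 30, "delta_pos": [-30, 19, 0], "turn": 0}, {"claw": 30, "delta_pos": [-30, 19, 0], "turn": 0}, {"claw": 30, "delta_pos": [-30, 19, 0], "turn": 0}, {"claw": 30, "delta_pos": [-30, 19, 0], "turn": 0}, {"claw": 30, "delta_pos": [-30, 19, 0], "turn": 0}]'

```text
clock: 16.22
eef_pos: [631.3, -304.7, 154.5]
tcp_rot: [-3.141, -0.0, 1.465]
contact_force: [1.5, 0.5, -3.1]
opening: 0.393
grasp_force: 71.2
```

Call:
step_arm --motion '[{"claw": 30, "delta_pos": [0, 0, 20], "turn": 0}, {"claw": 30, "delta_pos": [0, 0, 20], "turn": 0}, {"claw": 30, "delta_pos": [0, 0, 0], "turn": 0}, {"claw": 30, "delta_pos": [0, 0, 0], "turn": 0}]'

```text
clock: 16.55
eef_pos: [629.9, -302.5, 113.4]
tcp_rot: [-3.138, -0.001, 1.467]
contact_force: [0.3, -0.4, -2.1]
opening: 0.395
grasp_force: 71.2
```

```bash
python3 - <<'E'
from h import *
s=st(); to(631,-303,35,1.471)
f=grab_frame("wrist"); import pickle; pickle.dump(f,open("w.pkl","wb")); save(f,"w6.png")
E
```

```text
t 16.55 pos [ 629.9 -302.5  113.4] rpy [-3.138e+00 -1.000e-03  1.467e+00] F [ 0.3 -0.4 -2.1] op 33.7 grip 71.2 q [-0.45  0.59  1.55  0.    1.   -0.35]
TO turn -0.004 shift [-0.3  1.2 78.4] rows 2.0642476525262365
```

View pics/w6.png

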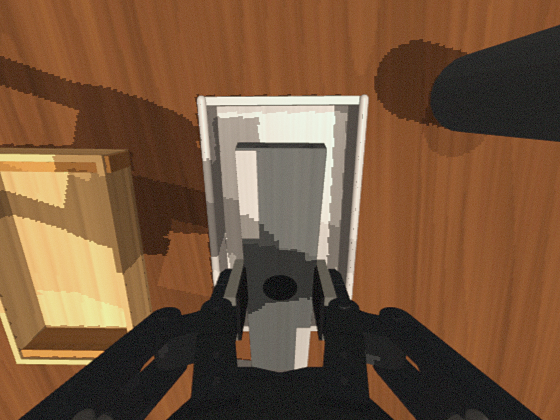

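The blade hangs centred over the steel tray, whose rim spans (200,97) to (368,330), with its far end a little high. I lower it.

Call:
step_arm --motion '[{"claw": 30, "delta_pos": [0, 1, 25], "turn": 0}, {"claw": 30, "delta_pos": [0, 0, 25], "turn": 0}, {"claw": 30, "delta_pos": [0, 0, 20], "turn": 0}, {"claw": 30, "delta_pos": [0, 0, 10], "turn": 0}, {"claw": 30, "delta_pos": [0, 0, 3], "turn": 0}, {"claw": 30, "delta_pos": [0, 0, 0], "turn": 0}]'

```text
clock: 17.1
eef_pos: [632.5, -303.1, 32.5]
tcp_rot: [3.141, 0.0, 1.47]
contact_force: [-0.5, 0.1, -3.3]
opening: 0.394
grasp_force: 71.2
```

```bash
python3 - <<'E'
from h import *
s=st(); to(631,-303,16,1.471)
E
```

```text
t 17.10 pos [ 632.5 -303.1   32.5] rpy [3.141 0.    1.47 ] F [-0.5  0.1 -3.3] op 33.6 grip 71.2 q [-0.45  0.69  1.58  0.    0.87 -0.35]
TO turn -0.001 shift [-0.  -1.5 16.5] rows 0.4364511576915049
```

Call:
step_arm --motion '[{"claw": 30, "delta_pos": [0, 0, 4], "turn": 0}, {"claw": 30, "delta_pos": [0, 0, 4], "turn": 0}, {"claw": 30, "delta_pos": [0, 0, 2], "turn": 0}, {"claw": 30, "delta_pos": [0, 0, 0], "turn": 0}]'

```text
clock: 17.43
eef_pos: [633.6, -303.3, 23.4]
tcp_rot: [3.139, 0.001, 1.47]
contact_force: [1.2, 3.1, 6.4]
opening: 0.396
grasp_force: 72.1
```

Call:
step_arm --motion '[{"claw": 30, "delta_pos": [0, 0, 2], "turn": 0}, {"claw": 30, "delta_pos": [0, 0, 2], "turn": 0}, {"claw": 30, "delta_pos": [0, 0, 0], "turn": 0}]' --force 40

```text
clock: 17.68
eef_pos: [633.5, -303.1, 19.4]
tcp_rot: [3.139, 0.0, 1.47]
contact_force: [0.9, 5.2, 5.9]
opening: 0.392
grasp_force: 72.3
```

Call:
step_arm --motion '[{"claw": 30, "delta_pos": [0, 0, 3], "turn": 0}, {"claw": 40, "delta_pos": [0, 0, 0], "turn": 0}, {"claw": 52, "delta_pos": [0, 0, 0], "turn": 0}, {"claw": 52, "delta_pos": [0, 0, 0], "turn": 0}, {"claw": 52, "delta_pos": [0, 0, -25], "turn": 0}, {"claw": 52, "delta_pos": [0, 0, -35], "turn": 0}, {"claw": 52, "delta_pos": [0, 0, -35], "turn": 0}, {"claw": 52, "delta_pos": [0, 0, -35], "turn": 0}]'

```text
clock: 18.35
eef_pos: [631.7, -303.3, 146.2]
tcp_rot: [-3.141, -0.0, 1.47]
contact_force: [1.4, -0.3, 0.2]
opening: 0.609
grasp_force: 0.0
```

```bash
python3 - <<'E'
from h import *
s=st(); to(563,268.5,130,1.705); to(626.5,281,130,1.705)
f=grab_frame("wrist"); import pickle; pickle.dump(f,open("w.pkl","wb")); save(f,"w7.png")
E
```

```text
t 18.35 pos [ 631.7 -303.3  146.2] rpy [-3.141 -0.     1.47 ] F [ 1.4 -0.3  0.2] op 52.0 grip 0.0 q [-0.45  0.56  1.53 -0.    1.05 -0.35]
TO turn -0.235 shift [575.9   8.4  16.2] rows 15.1625651868953
TO turn -0.235 shift [579.8  73.   16.2] rows 15.383801649748463
```

Call:
step_arm --motion '[{"claw": 49, "delta_pos": [0, 0, 0], "turn": -0.1175}, {"claw": 49, "delta_pos": [0, 0, 0], "turn": -0.1175}, {"claw": 49, "delta_pos": [38, 0.5, 0], "turn": 0}, {"claw": 49, "delta_pos": [38, 0.5, 0], "turn": 0}, {"claw": 49, "delta_pos": [38, 0.5, 0], "turn": 0}, {"claw": 49, "delta_pos": [38, 0.5, 0], "turn": 0}, {"claw": 49, "delta_pos": [38, 0.5, 0], "turn": 0}, {"claw": 49, "delta_pos": [38, 0.5, 0], "turn": 0}]'

```text
clock: 19.07
eef_pos: [604.2, -75.5, 145.1]
tcp_rot: [3.141, 0.0, 1.704]
contact_force: [0.5, 1.1, 0.4]
opening: 0.573
grasp_force: 0.0
```

Call:
step_arm --motion '[{"claw": 49, "delta_pos": [38, 0.5, 0], "turn": 0}, {"claw": 49, "delta_pos": [38, 0.5, 0], "turn": 0}, {"claw": 49, "delta_pos": [38, 0.5, 0], "turn": 0}, {"claw": 49, "delta_pos": [38, 0.5, 0], "turn": 0}, {"claw": 49, "delta_pos": [38, 0.5, 0], "turn": 0}, {"claw": 49, "delta_pos": [38, 0.5, 0], "turn": 0}, {"claw": 49, "delta_pos": [38, 0.5, 0], "turn": 0}, {"claw": 49, "delta_pos": [38, 0.5, 0], "turn": 0}]'

```text
clock: 19.73
eef_pos: [567.7, 226.6, 145.1]
tcp_rot: [3.141, 0.0, 1.705]
contact_force: [1.8, -0.2, 0.5]
opening: 0.568
grasp_force: 0.0
```

Call:
step_arm --motion '[{"claw": 49, "delta_pos": [20, 0.5, 0], "turn": 0}, {"claw": 49, "delta_pos": [10, 0.5, 10], "turn": 0}, {"claw": 49, "delta_pos": [0, 0, 20], "turn": 0}, {"claw": 49, "delta_pos": [0, 0, 15], "turn": 0}, {"claw": 49, "delta_pos": [0, 0, 0], "turn": 0}, {"claw": 49, "delta_pos": [0, 0, 0], "turn": 0}]'

```text
clock: 20.23
eef_pos: [564.4, 253.7, 98.8]
tcp_rot: [-3.139, 0.001, 1.704]
contact_force: [0.2, -0.2, -0.1]
opening: 0.572
grasp_force: 0.0
```

```bash
cat >> h.py <<'E'
def holes(f,exp):
    "dark hole centroid near each expected world point (z 32)"
    g=cv2.cvtColor(f["img"],cv2.COLOR_RGB2GRAY)
    for e in exp:
        p=w2px(f,(*e,32)).astype(int); w=g[p[1]-16:p[1]+16,p[0]-16:p[0]+16]
        m=(w<np.median(w)*.45).astype(np.uint8); n,l,s,c=cv2.connectedComponentsWithStats(m)
        if n>1:
            i=1+np.argmax(s[1:,4]); q=c[i]+p-16; print("hole",np.round(q),s[i],np.round(px2w(f,*q,32),1))
E
python3 - <<'E'
from h import *
s=st(); to(563.5,267.5,23,1.705)
f=grab_frame("wrist"); import pickle; pickle.dump(f,open("w.pkl","wb")); save(f,"w8.png"); holes(f,[(563,268),(626,281)])
E
```

```text
t 20.23 pos [564.4 253.7  98.8] rpy [-3.139e+00  1.000e-03  1.704e+00] F [ 0.2 -0.2 -0.1] op 48.8 grip 0.0 q [ 0.42  0.5   1.75 -0.    0.89  0.29]
TO turn -0.001 shift [13.8  0.9 75.8] rows 2.028239151204501
hole [280. 218.] [  6  14  24  14 167] [563.7 265.1  32. ]
```

Call:
step_arm --motion '[{"claw": 49, "delta_pos": [13, 0, 15], "turn": 0}, {"claw": 49, "delta_pos": [0, 0, 20], "turn": 0}, {"claw": 49, "delta_pos": [0, 0, 20], "turn": 0}, {"claw": 49, "delta_pos": [0, 0, 18], "turn": 0}, {"claw": 49, "delta_pos": [0, 0, 0], "turn": 0}]' --force 70

```text
clock: 20.7
eef_pos: [561.5, 267.1, 23.9]
tcp_rot: [-3.138, 0.001, 1.704]
contact_force: [-0.4, -0.7, -0.1]
opening: 0.576
grasp_force: 0.0
```

Call:
step_arm --motion '[{"claw": 30, "delta_pos": [0, 0, 0], "turn": 0}, {"claw": 30, "delta_pos": [0, 0, 0], "turn": 0}, {"claw": 30, "delta_pos": [0, 0, 0], "turn": 0}]'

```text
clock: 20.95
eef_pos: [563.9, 268.1, 28.1]
tcp_rot: [3.14, -0.001, 1.705]
contact_force: [0.9, -0.1, -2.9]
opening: 0.402
grasp_force: 69.9
```

Call:
step_arm --motion '[{"claw": 30, "delta_pos": [0, 0, -10], "turn": 0}, {"claw": 30, "delta_pos": [0, 0, -25], "turn": 0}, {"claw": 30, "delta_pos": [0, 0, -35], "turn": 0}, {"claw": 30, "delta_pos": [0, 0, -35], "turn": 0}, {"claw": 30, "delta_pos": [-20, 0, -35], "turn": 0}, {"claw": 30, "delta_pos": [-34, 0, 0], "turn": 0}, {"claw": 30, "delta_pos": [-34, 0, 0], "turn": 0}, {"claw": 30, "delta_pos": [-34, 0, 0], "turn": 0}]'

```text
clock: 21.62
eef_pos: [580.0, 145.9, 169.5]
tcp_rot: [3.138, -0.0, 1.706]
contact_force: [0.6, -0.6, -3.7]
opening: 0.396
grasp_force: 70.7
```

Call:
step_arm --motion '[{"claw": 30, "delta_pos": [-34, 0, 0], "turn": 0}, {"claw": 30, "delta_pos": [-34, 0, 0], "turn": 0.1}, {"claw": 30, "delta_pos": [0, 0, 0], "turn": 0.1225}, {"claw": 30, "delta_pos": [0, 0, 0], "turn": 0.1225}, {"claw": 30, "delta_pos": [0, 0, 0], "turn": 0.1225}, {"claw": 30, "delta_pos": [0, 0, 0], "turn": 0.1225}, {"claw": 30, "delta_pos": [0, 0, 0], "turn": 0.1225}, {"claw": 30, "delta_pos": [0, 0, 0], "turn": 0.1225}]'

```text
clock: 22.28
eef_pos: [588.7, 79.3, 168.4]
tcp_rot: [3.141, -0.001, 0.863]
contact_force: [0.9, -0.1, -3.6]
opening: 0.398
grasp_force: 70.7
```

Call:
step_arm --motion '[{"claw": 30, "delta_pos": [0, 0, 0], "turn": 0.1225}, {"claw": 30, "delta_pos": [0, 0, 0], "turn": 0.1225}, {"claw": 30, "delta_pos": [0, 0, 0], "turn": 0.1225}, {"claw": 30, "delta_pos": [0, 0, 0], "turn": 0.1225}, {"claw": 30, "delta_pos": [0, 0, 0], "turn": 0.124}, {"claw": 30, "delta_pos": [0, 0, 0], "turn": 0}]'

```text
clock: 22.78
eef_pos: [588.7, 79.4, 168.3]
tcp_rot: [3.141, -0.001, 0.25]
contact_force: [-0.0, -0.1, -4.6]
opening: 0.397
grasp_force: 70.7
```

```bash
python3 - <<'E'
from h import *
s=st(); to(504.2,-48.8,75,.256); f=grab_frame("wrist"); save(f,"w9.png")
g=f["img"]; p=s["eef_pos"]; y=s["tcp_rot"][2]
gr=cv2.cvtColor(g,cv2.COLOR_RGB2GRAY).astype(int); col=np.median(gr[100:170,262:300],axis=1); print("tip row",100+np.argmax(np.abs(np.diff(col)))); 
m=(gr[262:305,255:308]<45).astype(np.uint8); n,l,ss,c=cv2.connectedComponentsWithStats(m); i=1+np.argmax(ss[1:,4]); print("hole",c[i]+[255,262],ss[i])
E
```

```text
t 22.78 pos [588.7  79.4 168.3] rpy [ 3.141e+00 -1.000e-03  2.500e-01] F [-0.  -0.1 -4.6] op 33.9 grip 70.7 q [0.13 0.38 1.77 0.   0.99 1.45]
TO turn -0.006 shift [-114.2  102.6   93.3] rows 4.727785930044914
tip row 133
hole [279.58016148 286.20415225] [  7   9  37  31 867]
```

Call:
step_arm --motion '[{"claw": 30, "delta_pos": [-23, 20.5, 10], "turn": -0.003}, {"claw": 30, "delta_pos": [-23, 20.5, 15], "turn": 0}, {"claw": 30, "delta_pos": [-23, 20.5, 15], "turn": 0}, {"claw": 30, "delta_pos": [-23, 20.5, 15], "turn": 0}, {"claw": 30, "delta_pos": [-22, 20.5, 15], "turn": 0}, {"claw": 30, "delta_pos": [0, 0, 15], "turn": 0}, {"claw": 30, "delta_pos": [0, 0, 0], "turn": 0}, {"claw": 30, "delta_pos": [0, 0, 0], "turn": 0}]'

```text
clock: 23.5
eef_pos: [504.7, -48.9, 82.3]
tcp_rot: [-3.141, 0.0, 0.261]
contact_force: [1.0, 0.2, -3.4]
opening: 0.398
grasp_force: 70.9
```

```bash
python3 - <<'E'
from h import *
for i in range(3): st(); to(504.2,-48.8,56,.256); f=grab_frame("wrist")
lip(f)
E
```

```text
t 23.50 pos [504.7 -48.9  82.3] rpy [-3.141  0.     0.261] F [ 1.   0.2 -3.4] op 34.0 grip 70.9 q [-0.1   0.39  2.01  0.    0.75  1.21]
TO turn 0.005 shift [-0.4 -0.2 26.3] rows 0.6923765741228849
t 23.55 pos [505.6 -48.6  82.9] rpy [ 3.141e+00 -1.000e-03  2.610e-01] F [ 0.3 -0.1 -3.4] op 33.9 grip 70.9 q [-0.1   0.39  2.01  0.    0.75  1.21]
TO turn 0.005 shift [-1.4 -0.2 26.9] rows 0.7087361032078406
t 23.60 pos [506.  -48.4  83.2] rpy [ 3.141e+00 -2.000e-03  2.610e-01] F [ 0.2  0.3 -3.4] op 33.9 grip 70.9 q [-0.1   0.39  2.01  0.    0.75  1.21]
TO turn 0.005 shift [-1.8 -0.1 27.2] rows 0.7164103120890514
(112, np.int64(258), np.int64(304), np.int64(47)) (113, np.int64(258), np.int64(304), np.int64(47)) (114, np.int64(258), np.int64(304), np.int64(47)) (115, np.int64(258), np.int64(304), np.int64(47)) (116, np.int64(258), np.int64(304), np.int64(47)) (117, np.int64(258), np.int64(304), np.int64(47)) (118, np.int64(258), np.int64(303), np.int64(46)) (119, np.int64(258), np.int64(303), np.int64(46)) (120, np.int64(258), np.int64(303), np.int64(46)) (121, np.int64(259), np.int64(303), np.int64(45)) (122, np.int64(259), np.int64(303), np.int64(45)) (123, np.int64(259), np.int64(303), np.int64(45)) (124, np.int64(259), np.int64(303), np.int64(45)) (125, np.int64(259), np.int64(302), np.int64(44)) (126, np.int64(259), np.int64(302), np.int64(44)) (127, np.int64(259), np.int64(302), np.int64(44)) (128, np.int64(259), np.int64(302), np.int64(44)) (129, np.int64(259), np.int64(303), np.int64(45)) (132, np.int64(259), np.int64(303), np.int64(45))
```

Aligned. I lower it to contact.

Call:
step_arm --motion '[{"claw": 30, "delta_pos": [-0.8, 0, 10], "turn": 0.004}, {"claw": 30, "delta_pos": [0, 0, 8], "turn": 0}, {"claw": 30, "delta_pos": [0, 0, 5], "turn": 0}, {"claw": 30, "delta_pos": [0, 0, 2], "turn": 0}, {"claw": 30, "delta_pos": [0, 0, 0], "turn": 0}]'

```text
clock: 24.07
eef_pos: [503.2, -48.8, 56.1]
tcp_rot: [-3.141, 0.002, 0.255]
contact_force: [0.4, 0.9, -3.6]
opening: 0.399
grasp_force: 70.9
```

Call:
step_arm --motion '[{"claw": 30, "delta_pos": [0, 0, 2], "turn": 0}, {"claw": 30, "delta_pos": [0, 0, 0], "turn": 0}]'

```text
clock: 24.23
eef_pos: [503.8, -49.0, 54.8]
tcp_rot: [-3.142, 0.0, 0.255]
contact_force: [0.1, -0.6, -3.7]
opening: 0.397
grasp_force: 70.9
```

Call:
step_arm --motion '[{"claw": 30, "delta_pos": [0, 0, 1], "turn": 0}, {"claw": 40, "delta_pos": [0, 0, 0], "turn": 0}, {"claw": 58, "delta_pos": [0, 0, 0], "turn": 0}, {"claw": 58, "delta_pos": [0, 0, 0], "turn": 0}, {"claw": 58, "delta_pos": [0, 0, 0], "turn": 0}, {"claw": 58, "delta_pos": [0, 0, 0], "turn": 0}, {"claw": 58, "delta_pos": [0, 0, 0], "turn": 0}, {"claw": 58, "delta_pos": [0, 0, 0], "turn": 0}]'

```text
clock: 24.9
eef_pos: [503.8, -49.0, 54.1]
tcp_rot: [3.142, -0.0, 0.255]
contact_force: [0.8, 0.3, -0.2]
opening: 0.675
grasp_force: 0.0
```

Call:
step_arm --motion '[{"claw": 58, "delta_pos": [0, 0, 0], "turn": 0}, {"claw": 58, "delta_pos": [0, 0, 0], "turn": 0}, {"claw": 58, "delta_pos": [0, 0, 0], "turn": 0}, {"claw": 58, "delta_pos": [0, 0, 0], "turn": 0}, {"claw": 58, "delta_pos": [0, 0, 0], "turn": 0}, {"claw": 58, "delta_pos": [0, 0, 0], "turn": 0}, {"claw": 58, "delta_pos": [0, 0, 0], "turn": 0}, {"claw": 58, "delta_pos": [0, 0, 0], "turn": 0}]'

```text
clock: 25.57
eef_pos: [503.8, -49.0, 54.0]
tcp_rot: [-3.142, 0.0, 0.255]
contact_force: [0.7, 0.9, 0.7]
opening: 0.677
grasp_force: 0.0
```

```bash
sed -i 's/if len(c)>20: print((r,c\[0\],c\[-1\],c\[-1\]-c\[0\]+1),end=" ")/if len(c)>20 and r%3==0: print(r,c[0],c[-1],c[-1]-c[0]+1,end=" | ")/' h.py; python3 - <<'E'
from h import *
st(); f=grab_frame("wrist"); lip(f); liptop(f); save(f,"w10.png"); trays()
E
```

```text
t 25.57 pos [503.8 -49.   54. ] rpy [-3.142  0.     0.255] F [0.7 0.9 0.7] op 57.8 grip 0.0 q [-0.1   0.44  2.02  0.    0.68  1.22]
105 259 304 46 | 108 254 305 52 | 111 255 305 51 | 114 255 305 51 | 117 255 304 50 | 120 256 304 49 | 123 256 304 49 | 126 256 304 49 | 
th -0.2 lip width 65.2 row 122.7
th -0.1 lip width 61.3 row 115.5
th 0 lip width 57.6 row 111.2
th 0.1 lip width 54.2 row 109.5
th 0.2 lip width 51.0 row 109.8
steel [ 630.8 -303.2  191.6  114.9   84.4]
wood [ 441.8 -322.4  192.4  115.5   83.4]
```

```bash
python3 - <<'E'
from h import *
g=grab_frame("side"); f=cv2.imread("pics/w10.png")[:,:,::-1]
q=w2px(g,(504,-49,54)).astype(int); A=g["img"][q[1]-25:q[1]+25,q[0]-40:q[0]+40]; A=cv2.resize(A,(416,260),interpolation=cv2.INTER_CUBIC)
B=cv2.resize(f[95:225,200:360],(320,260),interpolation=cv2.INTER_CUBIC); cv2.imwrite("pics/b2.png",np.hstack([A,B])[:,:,::-1]); print(q-[40,25])
c=np.array([504.2,-48.4]);u=np.array([.967,.255])
for th in(-.2,0,.2):
  print(th,[np.round(w2px(g,(*(c+u*(e*84*np.cos(th)+12*np.sin(th))),46-e*84*np.sin(th)+12*np.cos(th))),1) for e in(-1,1)])
E
```

```text
[211 183]
-0.2 [array([228.5, 217.1]), array([273.2, 199.1])]
0 [array([228.4, 213.9]), array([274.3, 202. ])]
0.2 [array([229.3, 210.4]), array([274.4, 205.2])]
```

View pics/b2.png

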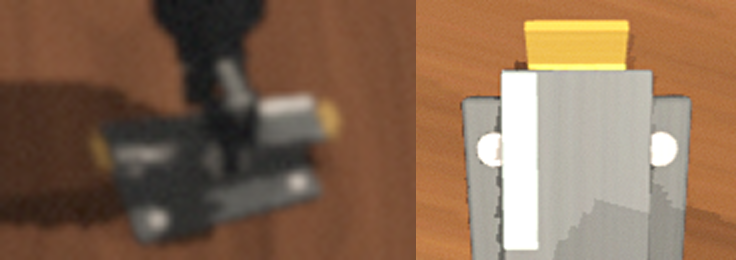

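The far lip and tip (75 px) are narrow, and in the side view the left and right lips differ by only 6 px. The tilt is about +0.18, so the second blade is heavy-ended too and goes to the steel tray.

Call:
step_arm --motion '[{"claw": 30, "delta_pos": [0, 0, 0], "turn": 0}, {"claw": 30, "delta_pos": [0, 0, 0], "turn": 0}, {"claw": 30, "delta_pos": [0, 0, 0], "turn": 0}, {"claw": 30, "delta_pos": [0, 0, 0], "turn": 0}, {"claw": 30, "delta_pos": [0, 0, -15], "turn": 0}, {"claw": 30, "delta_pos": [0, 0, -30], "turn": 0}, {"claw": 30, "delta_pos": [0, 0, -35], "turn": 0}, {"claw": 30, "delta_pos": [0, 0, -22], "turn": 0}]'

```text
clock: 26.38
eef_pos: [504.0, -49.1, 158.1]
tcp_rot: [3.141, -0.001, 0.255]
contact_force: [0.8, -0.5, -3.8]
opening: 0.399
grasp_force: 71.2
```

Call:
step_arm --motion '[{"claw": 30, "delta_pos": [0, 0, 0], "turn": -0.1215}, {"claw": 30, "delta_pos": [0, 0, 0], "turn": -0.1215}, {"claw": 30, "delta_pos": [0, 0, 0], "turn": -0.1215}, {"claw": 30, "delta_pos": [0, 0, 0], "turn": -0.1215}, {"claw": 30, "delta_pos": [0, 0, 0], "turn": -0.1215}, {"claw": 30, "delta_pos": [0, 0, 0], "turn": -0.1215}, {"claw": 30, "delta_pos": [0, 0, 0], "turn": -0.1215}, {"claw": 30, "delta_pos": [0, 0, 0], "turn": -0.1215}]'

```text
clock: 27.05
eef_pos: [503.2, -48.9, 155.5]
tcp_rot: [-3.14, 0.0, 1.233]
contact_force: [-0.0, -0.4, -3.9]
opening: 0.393
grasp_force: 71.2
```

Call:
step_arm --motion '[{"claw": 30, "delta_pos": [0, 0, 0], "turn": -0.1215}, {"claw": 30, "delta_pos": [0, 0, 0], "turn": -0.1215}, {"claw": 30, "delta_pos": [-30, 19, 0], "turn": 0}, {"claw": 30, "delta_pos": [-30, 19, 0], "turn": 0}, {"claw": 30, "delta_pos": [-30, 19, 0], "turn": 0}, {"claw": 30, "delta_pos": [-30, 19, 0], "turn": 0}, {"claw": 30, "delta_pos": [-30, 19, 0], "turn": 0}, {"claw": 30, "delta_pos": [0, 0, 0], "turn": 0}]'

```text
clock: 27.72
eef_pos: [585.8, -213.2, 155.8]
tcp_rot: [3.138, 0.003, 1.468]
contact_force: [0.5, 1.0, -2.7]
opening: 0.401
grasp_force: 71.3
```

```bash
python3 - <<'E'
from h import *
s=st(); t=trays(); to(631,-303,110,1.471)
E
```

```text
t 27.72 pos [ 585.8 -213.2  155.8] rpy [3.138e+00 3.000e-03 1.468e+00] F [ 0.5  1.  -2.7] op 34.3 grip 71.3 q [-0.35  0.44  1.71 -0.    0.99 -0.25]
steel [ 671.4 -283.3  145.4   84.1   69.9]
wood [ 435.4 -376.8   83.5  114.2   82.7]
TO turn -0.004 shift [-87.3  56.   45.3] rows 2.9779669922158845
```

Call:
step_arm --motion '[{"claw": 30, "delta_pos": [-29, 18.5, 0], "turn": -0.003}, {"claw": 30, "delta_pos": [-29, 18.5, 0], "turn": 0}, {"claw": 30, "delta_pos": [-28, 18.5, 10], "turn": 0}, {"claw": 30, "delta_pos": [0, 0, 20], "turn": 0}, {"claw": 30, "delta_pos": [0, 0, 10], "turn": 0}, {"claw": 30, "delta_pos": [0, 0, 0], "turn": 0}, {"claw": 30, "delta_pos": [0, 0, 0], "turn": 0}]'

```text
clock: 28.35
eef_pos: [628.6, -297.3, 114.9]
tcp_rot: [-3.138, -0.001, 1.473]
contact_force: [-0.1, -0.3, -3.4]
opening: 0.395
grasp_force: 71.4
```

```bash
cat >> h.py <<'E'
def rim(f,c,yaw):
    "scan across the tray's far rim and side rims in the wrist view (white/steel pixels vs wood bench)"
    u=np.array([np.cos(yaw),np.sin(yaw)]);n=np.array([u[1],-u[0]])
    hsv=cv2.cvtColor(f["img"],cv2.COLOR_RGB2HSV).astype(int)
    def scan(o,d,nm):
        r=[]
        for k in np.arange(-25,26,1.):
            p=w2px(f,(*(np.array(c)+o+d*k),38)); x,y=int(round(p[0])),int(round(p[1]))
            if 0<=x<560 and 0<=y<420: r.append((k,hsv[y,x,1]))
        r=np.array(r); i=np.argmin(np.diff(-r[:,1])) if len(r)>3 else 0
        j=np.flatnonzero(r[:,1]<75); print(nm,"outer edge off (mm):",r[j[-1],0] if len(j) else None)
    scan(u*95,u,"far"); scan(n*56+u*40,n,"right"); scan(-n*56+u*40,-n,"left")
E
python3 - <<'E'
from h import *
s=st(); to(631,-303,110,1.471); f=grab_frame("wrist"); save(f,"w11.png"); rim(f,(630.8,-303.2),1.472)
E
```

```text
t 28.35 pos [ 628.6 -297.3  114.9] rpy [-3.138e+00 -1.000e-03  1.473e+00] F [-0.1 -0.3 -3.4] op 33.8 grip 71.4 q [-0.44  0.58  1.56  0.    1.   -0.35]
TO turn 0.002 shift [-5.4  3.   4.9] rows 0.20876081004266764
far outer edge off (mm): 0.0
right outer edge off (mm): 2.0
left outer edge off (mm): -1.0
```

Call:
step_arm --motion '[{"claw": 30, "delta_pos": [-5, 3, 20], "turn": 0}, {"claw": 30, "delta_pos": [0, 0, 25], "turn": 0}, {"claw": 30, "delta_pos": [0, 0, 20], "turn": 0}, {"claw": 30, "delta_pos": [0, 0, 10], "turn": 0}, {"claw": 30, "delta_pos": [0, 0, 4], "turn": 0}, {"claw": 30, "delta_pos": [0, 0, 0], "turn": 0}]'

```text
clock: 28.9
eef_pos: [632.4, -303.6, 37.1]
tcp_rot: [-3.141, -0.0, 1.473]
contact_force: [0.2, 0.6, -3.2]
opening: 0.402
grasp_force: 71.4
```

Call:
step_arm --motion '[{"claw": 30, "delta_pos": [0, 0, 3], "turn": 0}, {"claw": 30, "delta_pos": [0, 0, 0], "turn": 0}]'

```text
clock: 29.07
eef_pos: [633.2, -304.4, 35.2]
tcp_rot: [3.14, 0.001, 1.473]
contact_force: [-0.4, 0.7, -4.0]
opening: 0.399
grasp_force: 71.5
```

Call:
step_arm --motion '[{"claw": 30, "delta_pos": [0, 0, 3], "turn": 0}, {"claw": 30, "delta_pos": [0, 0, 2], "turn": 0}, {"claw": 30, "delta_pos": [0, 0, 0], "turn": 0}]'

```text
clock: 29.32
eef_pos: [633.1, -304.5, 29.6]
tcp_rot: [3.14, 0.001, 1.473]
contact_force: [0.2, -0.1, 0.8]
opening: 0.396
grasp_force: 71.9
```

Call:
step_arm --motion '[{"claw": 30, "delta_pos": [0, 0, 2], "turn": 0}, {"claw": 30, "delta_pos": [0, 0, 2], "turn": 0}, {"claw": 30, "delta_pos": [0, 0, 0], "turn": 0}]'

```text
clock: 29.57
eef_pos: [633.1, -305.1, 25.8]
tcp_rot: [3.14, 0.001, 1.473]
contact_force: [-1.3, -3.5, 5.0]
opening: 0.398
grasp_force: 72.4
```

Call:
step_arm --motion '[{"claw": 30, "delta_pos": [0, 0, 3], "turn": 0}, {"claw": 40, "delta_pos": [0, 0, 0], "turn": 0}, {"claw": 50, "delta_pos": [0, 0, 0], "turn": 0}, {"claw": 50, "delta_pos": [0, 0, 0], "turn": 0}, {"claw": 50, "delta_pos": [0, 0, -25], "turn": 0}, {"claw": 50, "delta_pos": [0, 0, -35], "turn": 0}, {"claw": 50, "delta_pos": [0, 0, -35], "turn": 0}, {"claw": 50, "delta_pos": [0, 0, -28], "turn": 0}]'

```text
clock: 30.23
eef_pos: [632.8, -304.1, 147.3]
tcp_rot: [3.141, 0.0, 1.473]
contact_force: [0.7, -1.1, -0.6]
opening: 0.586
grasp_force: 0.0
```

```bash
python3 - <<'E'
from h import *
s=st(); f=grab_frame("wrist"); save(f,"w12.png"); to(626.5,280.5,100,1.705)
E
```

```text
t 30.23 pos [ 632.8 -304.1  147.3] rpy [3.141 0.    1.473] F [ 0.7 -1.1 -0.6] op 50.0 grip 0.0 q [-0.45  0.56  1.53  0.    1.06 -0.35]
TO turn -0.232 shift [581.8  69.5  53.3] rows 15.484135597399314
```

View pics/w12.png

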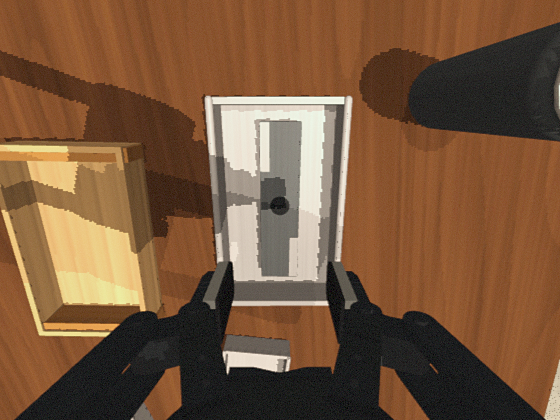

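The two blades lie stacked and flat in the steel tray, with the hole at (280,206). Now the third blade.

Call:
step_arm --motion '[{"claw": 49, "delta_pos": [0, 0, 0], "turn": -0.116}, {"claw": 49, "delta_pos": [0, 0, 0], "turn": -0.116}, {"claw": 49, "delta_pos": [38, 4.6, 0], "turn": 0}, {"claw": 49, "delta_pos": [38, 4.6, 0], "turn": 0}, {"claw": 49, "delta_pos": [38, 4.6, 0], "turn": 0}, {"claw": 49, "delta_pos": [38, 4.6, 0], "turn": 0}, {"claw": 49, "delta_pos": [38, 4.6, 0], "turn": 0}, {"claw": 49, "delta_pos": [38, 4.6, 0], "turn": 0}]'

```text
clock: 30.95
eef_pos: [628.8, -72.6, 144.8]
tcp_rot: [-3.141, -0.0, 1.705]
contact_force: [0.3, 1.1, 0.4]
opening: 0.576
grasp_force: 0.0
```

Call:
step_arm --motion '[{"claw": 49, "delta_pos": [38, 4.6, 0], "turn": 0}, {"claw": 49, "delta_pos": [38, 4.6, 0], "turn": 0}, {"claw": 49, "delta_pos": [38, 4.6, 0], "turn": 0}, {"claw": 49, "delta_pos": [38, 4.6, 0], "turn": 0}, {"claw": 49, "delta_pos": [38, 4.6, 0], "turn": 0}, {"claw": 49, "delta_pos": [38, 4.6, 0], "turn": 0}, {"claw": 49, "delta_pos": [38, 4.6, 0], "turn": 0}, {"claw": 49, "delta_pos": [38, 4.6, 0], "turn": 0}]'

```text
clock: 31.62
eef_pos: [624.6, 233.7, 144.8]
tcp_rot: [-3.141, -0.0, 1.705]
contact_force: [0.3, -0.3, -0.3]
opening: 0.572
grasp_force: 0.0
```

Call:
step_arm --motion '[{"claw": 49, "delta_pos": [25, 4, 0], "turn": 0}, {"claw": 49, "delta_pos": [15, 1, 10], "turn": 0}, {"claw": 49, "delta_pos": [0, 0, 20], "turn": 0}, {"claw": 49, "delta_pos": [0, 0, 15], "turn": 0}, {"claw": 49, "delta_pos": [0, 0, 0], "turn": 0}, {"claw": 49, "delta_pos": [0, 0, 0], "turn": 0}]'

```text
clock: 32.12
eef_pos: [623.8, 271.0, 98.5]
tcp_rot: [-3.139, 0.001, 1.704]
contact_force: [0.1, 0.2, 0.1]
opening: 0.572
grasp_force: 0.0
```

```bash
python3 - <<'E'
from h import *
s=st(); to(626.5,280.5,23,1.705); f=grab_frame("wrist"); save(f,"w13.png"); holes(f,[(626,281)])
g=cv2.GaussianBlur(cv2.cvtColor(f["img"],cv2.COLOR_RGB2GRAY),(3,3),0).astype(int)
for y in(150,170,200,250): d=np.abs(np.diff(g[y,215:350])); i=np.argsort(-d)[:6]; print(y,sorted(i+215))
E
```

```text
t 32.12 pos [623.8 271.   98.5] rpy [-3.139e+00  1.000e-03  1.704e+00] F [0.1 0.2 0.1] op 48.9 grip 0.0 q [ 0.41  0.58  1.61 -0.    0.95  0.27]
TO turn -0.001 shift [ 9.   3.9 75.5] rows 2.003417964725552
hole [285. 222.] [  7   9  23  19 231] [626.9 280.2  32. ]
150 [np.int64(231), np.int64(254), np.int64(257), np.int64(269), np.int64(310), np.int64(348)]
170 [np.int64(257), np.int64(258), np.int64(269), np.int64(270), np.int64(310), np.int64(332)]
200 [np.int64(308), np.int64(309), np.int64(310), np.int64(330), np.int64(340), np.int64(341)]
250 [np.int64(255), np.int64(256), np.int64(309), np.int64(329), np.int64(346), np.int64(347)]
```

Call:
step_arm --motion '[{"claw": 49, "delta_pos": [8.5, 3.5, 15], "turn": 0}, {"claw": 49, "delta_pos": [0, 0, 20], "turn": 0}, {"claw": 49, "delta_pos": [0, 0, 20], "turn": 0}, {"claw": 49, "delta_pos": [0, 0, 18], "turn": 0}, {"claw": 49, "delta_pos": [0, 0, 0], "turn": 0}]' --force 70

```text
clock: 32.58
eef_pos: [625.7, 279.6, 24.6]
tcp_rot: [-3.138, 0.001, 1.704]
contact_force: [-1.5, -0.3, 0.1]
opening: 0.573
grasp_force: 0.0
```

Call:
step_arm --motion '[{"claw": 30, "delta_pos": [0, 0, 0], "turn": 0}, {"claw": 30, "delta_pos": [0, 0, 0], "turn": 0}, {"claw": 30, "delta_pos": [0, 0, 0], "turn": 0}]'

```text
clock: 32.83
eef_pos: [628.0, 281.0, 28.6]
tcp_rot: [3.14, -0.001, 1.704]
contact_force: [-0.2, -0.7, -3.1]
opening: 0.396
grasp_force: 69.8
```

Call:
step_arm --motion '[{"claw": 30, "delta_pos": [0, 0, -10], "turn": 0}, {"claw": 30, "delta_pos": [0, 0, -25], "turn": 0}, {"claw": 30, "delta_pos": [0, 0, -35], "turn": 0}, {"claw": 30, "delta_pos": [0, 0, -35], "turn": 0}, {"claw": 30, "delta_pos": [-20, 0, -35], "turn": 0}, {"claw": 30, "delta_pos": [-34, 0, 0], "turn": 0}, {"claw": 30, "delta_pos": [-34, 0, 0], "turn": 0}, {"claw": 30, "delta_pos": [-34, 0, 0], "turn": 0}]'

```text
clock: 33.5
eef_pos: [643.9, 159.2, 169.7]
tcp_rot: [3.138, -0.0, 1.706]
contact_force: [0.3, -0.6, -3.6]
opening: 0.395
grasp_force: 70.5
```

Call:
step_arm --motion '[{"claw": 30, "delta_pos": [-34, 0, 0], "turn": 0}, {"claw": 30, "delta_pos": [-34, 0, 0], "turn": 0.1}, {"claw": 30, "delta_pos": [0, 0, 0], "turn": 0.1225}, {"claw": 30, "delta_pos": [0, 0, 0], "turn": 0.1225}, {"claw": 30, "delta_pos": [0, 0, 0], "turn": 0.1225}, {"claw": 30, "delta_pos": [0, 0, 0], "turn": 0.1225}, {"claw": 30, "delta_pos": [0, 0, 0], "turn": 0.1225}, {"claw": 30, "delta_pos": [0, 0, 0], "turn": 0.1225}]'

```text
clock: 34.17
eef_pos: [652.6, 92.5, 168.5]
tcp_rot: [3.141, -0.001, 0.864]
contact_force: [0.1, 0.7, -3.3]
opening: 0.399
grasp_force: 70.6
```

Call:
step_arm --motion '[{"claw": 30, "delta_pos": [0, 0, 0], "turn": 0.1225}, {"claw": 30, "delta_pos": [0, 0, 0], "turn": 0.1225}, {"claw": 30, "delta_pos": [0, 0, 0], "turn": 0.1225}, {"claw": 30, "delta_pos": [0, 0, 0], "turn": 0.1225}, {"claw": 30, "delta_pos": [0, 0, 0], "turn": 0.121}, {"claw": 30, "delta_pos": [0, 0, 0], "turn": 0}]'

```text
clock: 34.67
eef_pos: [652.6, 92.6, 168.4]
tcp_rot: [3.141, -0.001, 0.253]
contact_force: [0.1, -0.8, -3.2]
opening: 0.399
grasp_force: 70.5
```

```bash
cat >> h.py <<'E'
def held(f):
    gr=cv2.cvtColor(f["img"],cv2.COLOR_RGB2GRAY).astype(int); col=np.median(gr[100:170,262:300],axis=1); print("tip row",100+np.argmax(np.abs(np.diff(col))),"(134 ref)",end=" ")
    m=(gr[262:305,255:308]<45).astype(np.uint8); n,l,ss,c=cv2.connectedComponentsWithStats(m); i=1+np.argmax(ss[1:,4]); print("hole",c[i]+[255,262],"(280,286 ref)",ss[i])
E
python3 - <<'E'
from h import *
s=st(); to(504.2,-48.8,75,.256); f=grab_frame("wrist"); save(f,"w14.png"); held(f)
E
```

```text
t 34.67 pos [652.6  92.6 168.4] rpy [ 3.141e+00 -1.000e-03  2.530e-01] F [ 0.1 -0.8 -3.2] op 34.0 grip 70.5 q [0.14 0.47 1.62 0.   1.05 1.46]
TO turn -0.003 shift [-179.4   99.2   93.4] rows 5.928871700359757
tip row 132 (134 ref) hole [279.56359393 284.69778296] (280,286 ref) [  7   8  36  31 857]
```

Call:
step_arm --motion '[{"claw": 30, "delta_pos": [-30, 16.5, 5], "turn": -0.003}, {"claw": 30, "delta_pos": [-30, 16.5, 10], "turn": 0}, {"claw": 30, "delta_pos": [-30, 16.5, 10], "turn": 0}, {"claw": 30, "delta_pos": [-30, 16.5, 10], "turn": 0}, {"claw": 30, "delta_pos": [-30, 16.5, 10], "turn": 0}, {"claw": 30, "delta_pos": [-30, 16.5, 15], "turn": 0}, {"claw": 30, "delta_pos": [0, 0, 20], "turn": 0}, {"claw": 30, "delta_pos": [0, 0, 0], "turn": 0}]'

```text
clock: 35.38
eef_pos: [501.3, -50.4, 85.2]
tcp_rot: [-3.14, 0.004, 0.264]
contact_force: [-0.7, 0.6, -3.7]
opening: 0.399
grasp_force: 70.9
```

Call:
step_arm --motion '[{"claw": 30, "delta_pos": [0, 0, 4], "turn": 0}, {"claw": 30, "delta_pos": [0, 0, 0], "turn": 0}, {"claw": 30, "delta_pos": [0, 0, 0], "turn": 0}]'

```text
clock: 35.63
eef_pos: [505.7, -49.1, 83.9]
tcp_rot: [3.141, -0.002, 0.264]
contact_force: [-0.9, 0.5, -2.3]
opening: 0.397
grasp_force: 70.9
```

```bash
python3 - <<'E'
from h import *
for i in range(2): st(); to(504.0,-48.9,56,.256); f=grab_frame("wrist")
lip(f); held(f)
E
```

```text
t 35.63 pos [505.7 -49.1  83.9] rpy [ 3.141e+00 -2.000e-03  2.640e-01] F [-0.9  0.5 -2.3] op 33.9 grip 70.9 q [-0.1   0.39  2.01  0.    0.75  1.21]
TO turn 0.008 shift [-1.6 -0.6 27.9] rows 0.7368164823340012
t 35.68 pos [505.6 -49.1  83.9] rpy [ 3.141e+00 -2.000e-03  2.640e-01] F [-0.5 -1.  -3.4] op 34.3 grip 70.9 q [-0.1   0.39  2.01  0.    0.75  1.21]
TO turn 0.008 shift [-1.5 -0.6 27.9] rows 0.7365114169725098
111 257 303 47 | 114 257 303 47 | 117 258 303 46 | 120 258 302 45 | 123 258 302 45 | 126 259 302 44 | 
tip row 131 (134 ref) hole [279.14757282 288.91262136] (280,286 ref) [  8  17  34  21 515]
```

Call:
step_arm --motion '[{"claw": 30, "delta_pos": [-1.3, -0.5, 10], "turn": 0.007}, {"claw": 30, "delta_pos": [0, 0, 9], "turn": 0}, {"claw": 30, "delta_pos": [0, 0, 5], "turn": 0}, {"claw": 30, "delta_pos": [0, 0, 2], "turn": 0}, {"claw": 30, "delta_pos": [0, 0, 0], "turn": 0}]'

```text
clock: 36.15
eef_pos: [502.2, -49.3, 56.0]
tcp_rot: [-3.141, 0.002, 0.255]
contact_force: [0.5, 0.9, -3.0]
opening: 0.398
grasp_force: 70.9
```

Call:
step_arm --motion '[{"claw": 30, "delta_pos": [0, 0, 1.5], "turn": 0}, {"claw": 30, "delta_pos": [0, 0, 0], "turn": 0}]'

```text
clock: 36.32
eef_pos: [502.8, -49.4, 55.4]
tcp_rot: [-3.142, 0.0, 0.255]
contact_force: [0.3, 0.1, -3.1]
opening: 0.396
grasp_force: 70.9
```

Call:
step_arm --motion '[{"claw": 30, "delta_pos": [0.4, 0, 1.3], "turn": 0}, {"claw": 40, "delta_pos": [0, 0, 0], "turn": 0}, {"claw": 58, "delta_pos": [0, 0, 0], "turn": 0}, {"claw": 58, "delta_pos": [0, 0, 0], "turn": 0}, {"claw": 58, "delta_pos": [0, 0, 0], "turn": 0}, {"claw": 58, "delta_pos": [0, 0, 0], "turn": 0}, {"claw": 58, "delta_pos": [0, 0, 0], "turn": 0}, {"claw": 58, "delta_pos": [0, 0, 0], "turn": 0}]'

```text
clock: 36.98
eef_pos: [503.2, -49.3, 54.3]
tcp_rot: [3.142, -0.0, 0.255]
contact_force: [0.2, -0.2, 0.2]
opening: 0.68
grasp_force: 0.0
```

Call:
step_arm --motion '[{"claw": 58, "delta_pos": [0, 0, 0], "turn": 0}, {"claw": 58, "delta_pos": [0, 0, 0], "turn": 0}, {"claw": 58, "delta_pos": [0, 0, 0], "turn": 0}, {"claw": 58, "delta_pos": [0, 0, 0], "turn": 0}, {"claw": 58, "delta_pos": [0, 0, 0], "turn": 0}, {"claw": 58, "delta_pos": [0, 0, 0], "turn": 0}, {"claw": 58, "delta_pos": [0, 0, 0], "turn": 0}, {"claw": 58, "delta_pos": [0, 0, 0], "turn": 0}]'

```text
clock: 37.65
eef_pos: [503.2, -49.3, 54.2]
tcp_rot: [3.142, -0.0, 0.255]
contact_force: [-0.2, -0.7, -0.3]
opening: 0.68
grasp_force: 0.0
```

```bash
python3 - <<'E'
from h import *
st(); f=grab_frame("wrist"); lip(f); liptop(f); held(f); save(f,"w15.png"); trays()
g=cv2.GaussianBlur(cv2.cvtColor(f["img"],cv2.COLOR_RGB2GRAY),(3,3),0).astype(int)
for y in(137,140,143,147): d=np.diff(g[y]); print(y,[(i,d[i]) for i in range(220,345) if abs(d[i])>12])
E
```

```text
t 37.65 pos [503.2 -49.3  54.2] rpy [ 3.142 -0.     0.255] F [-0.2 -0.7 -0.3] op 58.1 grip 0.0 q [-0.1   0.43  2.02 -0.    0.68  1.22]
114 249 310 62 | 117 247 313 67 | 120 247 313 67 | 123 247 313 67 | 126 248 310 63 | 129 249 310 62 | 132 250 309 60 | 135 250 309 60 | 138 250 309 60 | 
th -0.2 lip width 65.2 row 120.7
th -0.1 lip width 61.3 row 113.6
th 0 lip width 57.6 row 109.5
th 0.1 lip width 54.2 row 107.8
th 0.2 lip width 51.1 row 108.3
tip row 140 (134 ref) hole [278.71008403 290.45168067] (280,286 ref) [  8  18  35  21 476]
steel [ 630.8 -303.2  191.6  114.9   84.4]
wood [ 441.9 -322.4  192.3  115.2   83.4]
137 [(248, np.int64(24)), (249, np.int64(44)), (250, np.int64(26)), (308, np.int64(-22)), (309, np.int64(-47)), (310, np.int64(-40))]
140 [(248, np.int64(14)), (249, np.int64(34)), (250, np.int64(29)), (308, np.int64(-21)), (309, np.int64(-24))]
143 [(231, np.int64(-14)), (232, np.int64(-13)), (322, np.int64(14)), (323, np.int64(16))]
147 [(222, np.int64(19)), (223, np.int64(27)), (224, np.int64(15)), (230, np.int64(-14)), (335, np.int64(-17)), (336, np.int64(-20))]
```

The third blade also tips, at about -0.2 (lip 67 px). I cross-check it with the wrist torque while lifting.

```bash
python3 - <<'E'
from h import *
for i in range(5): print(np.round(sense()["wrist_torque"],3)); grab_frame("wrist")
E
```

```text
[-0.019 -0.032 -0.008]
[ 0.017 -0.006 -0.032]
[-0.054 -0.007 -0.037]
[-0.01  -0.014 -0.035]
[ 0.003  0.018 -0.008]
```

Call:
step_arm --motion '[{"claw": 30, "delta_pos": [0, 0, 0], "turn": 0}, {"claw": 30, "delta_pos": [0, 0, 0], "turn": 0}, {"claw": 30, "delta_pos": [0, 0, 0], "turn": 0}, {"claw": 30, "delta_pos": [0, 0, 0], "turn": 0}, {"claw": 30, "delta_pos": [0, 0, -15], "turn": 0}, {"claw": 30, "delta_pos": [0, 0, -30], "turn": 0}, {"claw": 30, "delta_pos": [0, 0, -35], "turn": 0}, {"claw": 30, "delta_pos": [0, 0, -22], "turn": 0}]'

```text
clock: 38.67
eef_pos: [503.5, -49.3, 158.4]
tcp_rot: [3.141, -0.001, 0.255]
contact_force: [1.5, -0.8, -2.6]
opening: 0.399
grasp_force: 70.9
```

Call:
step_arm --motion '[{"claw": 30, "delta_pos": [0, 0, 0], "turn": 0}, {"claw": 30, "delta_pos": [0, 0, 0], "turn": 0}, {"claw": 30, "delta_pos": [0, 0, 0], "turn": 0}, {"claw": 30, "delta_pos": [0, 0, 0], "turn": 0}]'

```text
clock: 39.0
eef_pos: [501.9, -49.2, 154.5]
tcp_rot: [-3.141, 0.003, 0.255]
contact_force: [0.2, -0.5, -3.8]
opening: 0.395
grasp_force: 70.9
```

```bash
python3 - <<'E'
from h import *
for i in range(5): print(np.round(sense()["wrist_torque"],3)); f=grab_frame("wrist")
lip(f); liptop(f); st(); trays()
E
```

```text
[ 0.042 -0.06  -0.037]
[ 0.034 -0.008  0.043]
[ 0.008 -0.045 -0.039]
[-0.019 -0.077  0.04 ]
[-0.018 -0.09   0.012]
108 264 296 33 | 111 264 295 32 | 114 265 295 31 | 117 265 295 31 | 120 265 296 32 | 123 265 296 32 | 126 265 296 32 | 129 265 296 32 | 132 265 295 31 | 135 265 295 31 | 138 265 295 31 | 
th -0.2 lip width 34.7 row 115.9
th -0.1 lip width 33.6 row 112.2
th 0 lip width 32.5 row 109.9
th 0.1 lip width 31.3 row 108.9
th 0.2 lip width 30.3 row 109.1
t 39.25 pos [502.8 -49.3 155.4] rpy [-3.141e+00  1.000e-03  2.550e-01] F [-0.3  0.2 -3.6] op 33.9 grip 70.9 q [-0.1   0.27  1.96  0.    0.91  1.22]
steel [ 630.8 -303.2  191.6  114.9   84.4]
wood [ 441.8 -322.4  192.3  115.2   83.4]
```

The torque shift of about -0.05 N m corresponds to a centre of mass some 14 mm towards -x, so the blade is heavy-ended. It goes to the steel tray as well.

Call:
step_arm --motion '[{"claw": 30, "delta_pos": [0, 0, 0], "turn": -0.1215}, {"claw": 30, "delta_pos": [0, 0, 0], "turn": -0.1215}, {"claw": 30, "delta_pos": [0, 0, 0], "turn": -0.1215}, {"claw": 30, "delta_pos": [0, 0, 0], "turn": -0.1215}, {"claw": 30, "delta_pos": [0, 0, 0], "turn": -0.1215}, {"claw": 30, "delta_pos": [0, 0, 0], "turn": -0.1215}, {"claw": 30, "delta_pos": [0, 0, 0], "turn": -0.1215}, {"claw": 30, "delta_pos": [0, 0, 0], "turn": -0.1215}]'

```text
clock: 39.97
eef_pos: [503.0, -49.3, 155.9]
tcp_rot: [-3.141, 0.0, 1.233]
contact_force: [-0.1, 0.5, -2.8]
opening: 0.396
grasp_force: 70.8
```

Call:
step_arm --motion '[{"claw": 30, "delta_pos": [0, 0, 0], "turn": -0.1215}, {"claw": 30, "delta_pos": [0, 0, 0], "turn": -0.1215}, {"claw": 30, "delta_pos": [-30, 19, 0], "turn": 0}, {"claw": 30, "delta_pos": [-30, 19, 0], "turn": 0}, {"claw": 30, "delta_pos": [-30, 19, 0], "turn": 0}, {"claw": 30, "delta_pos": [-30, 19, 0], "turn": 0}, {"claw": 30, "delta_pos": [-30, 19, 0], "turn": 0}, {"claw": 30, "delta_pos": [-30, 19, 0], "turn": 0}]'

```text
clock: 40.63
eef_pos: [598.8, -241.5, 155.7]
tcp_rot: [-3.141, -0.0, 1.47]
contact_force: [0.5, -0.1, -3.2]
opening: 0.396
grasp_force: 70.9
```

Call:
step_arm --motion '[{"claw": 30, "delta_pos": [-30, 19, 0], "turn": 0}, {"claw": 30, "delta_pos": [-28, 18, 0], "turn": 0}, {"claw": 30, "delta_pos": [0, 0, 20], "turn": 0}, {"claw": 30, "delta_pos": [0, 0, 20], "turn": 0}, {"claw": 30, "delta_pos": [0, 0, 0], "turn": 0}, {"claw": 30, "delta_pos": [0, 0, 0], "turn": 0}]'

```text
clock: 41.13
eef_pos: [628.2, -300.8, 114.6]
tcp_rot: [-3.138, -0.001, 1.47]
contact_force: [-0.1, -0.5, -3.5]
opening: 0.396
grasp_force: 70.9
```

```bash
python3 - <<'E'
from h import *
s=st(); to(631,-303,40,1.471); f=grab_frame("wrist"); save(f,"w16.png"); rim(f,(630.8,-303.2),1.472)
E
```

```text
t 41.13 pos [ 628.2 -300.8  114.6] rpy [-3.138e+00 -1.000e-03  1.470e+00] F [-0.1 -0.5 -3.5] op 33.8 grip 70.9 q [-0.45  0.59  1.56  0.    1.   -0.35]
TO turn -0.001 shift [-1.9  3.  74.6] rows 1.9648060969965797
far outer edge off (mm): 0.0
right outer edge off (mm): 2.0
left outer edge off (mm): -1.0
```

Call:
step_arm --motion '[{"claw": 30, "delta_pos": [-2, 3, 20], "turn": 0}, {"claw": 30, "delta_pos": [0, 0, 25], "turn": 0}, {"claw": 30, "delta_pos": [0, 0, 20], "turn": 0}, {"claw": 30, "delta_pos": [0, 0, 5], "turn": 0}, {"claw": 30, "delta_pos": [0, 0, 0], "turn": 0}]'

```text
clock: 41.6
eef_pos: [631.7, -303.0, 45.8]
tcp_rot: [-3.14, -0.001, 1.47]
contact_force: [-1.2, 0.0, -4.0]
opening: 0.394
grasp_force: 70.9
```

Call:
step_arm --motion '[{"claw": 30, "delta_pos": [0, 0, 3], "turn": 0}, {"claw": 30, "delta_pos": [0, 0, 2], "turn": 0}, {"claw": 30, "delta_pos": [0, 0, 0], "turn": 0}]'

```text
clock: 41.85
eef_pos: [633.0, -303.9, 42.5]
tcp_rot: [3.14, 0.001, 1.47]
contact_force: [-0.5, -0.0, -4.6]
opening: 0.394
grasp_force: 71.0
```

Call:
step_arm --motion '[{"claw": 30, "delta_pos": [0, 0, 2], "turn": 0}, {"claw": 30, "delta_pos": [0, 0, 2], "turn": 0}, {"claw": 30, "delta_pos": [0, 0, 0], "turn": 0}]'

```text
clock: 42.1
eef_pos: [633.2, -303.8, 38.4]
tcp_rot: [3.139, 0.001, 1.47]
contact_force: [-0.1, 1.8, 6.9]
opening: 0.394
grasp_force: 71.8
```

Call:
step_arm --motion '[{"claw": 30, "delta_pos": [0, 0, 2], "turn": 0}, {"claw": 30, "delta_pos": [0, 0, 2], "turn": 0}, {"claw": 30, "delta_pos": [0, 0, 2], "turn": 0}, {"claw": 30, "delta_pos": [0, 0, 0], "turn": 0}]'

```text
clock: 42.43
eef_pos: [633.4, -303.7, 32.3]
tcp_rot: [3.139, 0.001, 1.47]
contact_force: [0.2, 4.1, 6.0]
opening: 0.399
grasp_force: 72.2
```

Call:
step_arm --motion '[{"claw": 40, "delta_pos": [0, 0, 0], "turn": 0}, {"claw": 50, "delta_pos": [0, 0, 0], "turn": 0}, {"claw": 50, "delta_pos": [0, 0, 0], "turn": 0}, {"claw": 50, "delta_pos": [0, 0, -25], "turn": 0}, {"claw": 50, "delta_pos": [0, 0, -35], "turn": 0}, {"claw": 50, "delta_pos": [0, 0, -35], "turn": 0}, {"claw": 50, "delta_pos": [0, 0, -35], "turn": 0}, {"claw": 50, "delta_pos": [0, 0, 0], "turn": 0}]'

```text
clock: 43.1
eef_pos: [635.7, -305.5, 169.2]
tcp_rot: [3.131, 0.004, 1.47]
contact_force: [1.4, -1.1, 0.4]
opening: 0.584
grasp_force: 0.0
```

```bash
python3 - <<'E'
from h import *
s=st(); f=grab_frame("wrist"); save(f,"w17.png"); t=pickle=None
import numpy as np
h=grab_frame("side"); q=w2px(h,(508,398,249)); print("bar px side",q,w2px(f,(508,398,249)))
b=np.array([548.5,143.5]);ey=np.array([-np.sin(.134),np.cos(.134)])
for th in(1.7,1.8): p=b+ey*209*(1-np.cos(th)); print(th,p,44+209*np.sin(th)); to(*p,330,.134)
E
```

```text
t 43.10 pos [ 635.7 -305.5  169.2] rpy [3.131 0.004 1.47 ] F [ 1.4 -1.1  0.4] op 49.9 grip 0.0 q [-0.45  0.53  1.51 -0.    1.08 -0.35]
bar px side [244.36559987  85.58722626] [ 672.75926182 1381.04626267]
1.7 [516.9801076  377.31350083] 251.25794538456594
TO turn 1.336 shift [ -24.  -690.9 -166.9] rows 18.715320780524394
1.8 [514.23374086 397.68595691] 247.5341548535428
TO turn 1.336 shift [ -24.  -711.5 -166.9] rows 19.24129823840078
```

View pics/w17.png

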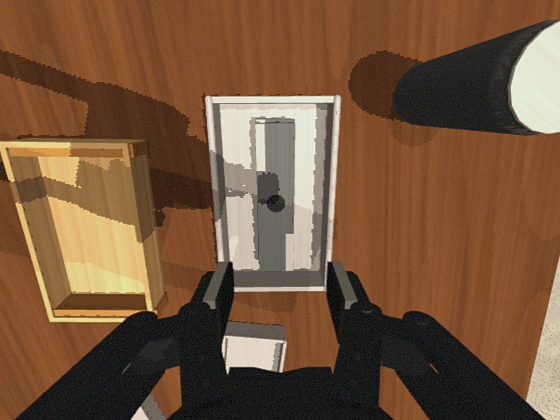

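The three blades lie stacked and flat in the steel tray, with the hole at (276,203), and the wooden tray is empty. Now I go back to the lid bar to shut it.

Call:
step_arm --motion '[{"claw": 30, "delta_pos": [0, 0, -15], "turn": 0.1215}, {"claw": 30, "delta_pos": [0, 0, -15], "turn": 0.1215}, {"claw": 30, "delta_pos": [0, 0, -15], "turn": 0.1215}, {"claw": 30, "delta_pos": [0, 0, -15], "turn": 0.1215}, {"claw": 30, "delta_pos": [0, 0, -15], "turn": 0.1215}, {"claw": 30, "delta_pos": [0, 0, -15], "turn": 0.1215}, {"claw": 30, "delta_pos": [0, 0, -15], "turn": 0.1215}, {"claw": 30, "delta_pos": [0, 0, -15], "turn": 0.1215}]' --force 30

```text
clock: 43.87
eef_pos: [631.4, -303.3, 279.5]
tcp_rot: [-3.139, 0.002, 0.492]
contact_force: [0.7, 0.1, -0.7]
opening: 0.352
grasp_force: 0.0
```

Call:
step_arm --motion '[{"claw": 30, "delta_pos": [0, 0, -15], "turn": 0.1215}, {"claw": 30, "delta_pos": [0, 0, -15], "turn": 0.1215}, {"claw": 30, "delta_pos": [0, 0, -15], "turn": 0.121}, {"claw": 30, "delta_pos": [0, 0, 0], "turn": 0}, {"claw": 30, "delta_pos": [-1, -36, 0], "turn": 0}, {"claw": 30, "delta_pos": [-1, -36, 0], "turn": 0}, {"claw": 30, "delta_pos": [-1, -36, 0], "turn": 0}, {"claw": 30, "delta_pos": [-1, -36, 0], "turn": 0}]'

```text
clock: 44.53
eef_pos: [607.7, -160.1, 323.5]
tcp_rot: [-3.14, 0.003, 0.138]
contact_force: [0.2, 0.7, 0.2]
opening: 0.35
grasp_force: 0.0
```

Call:
step_arm --motion '[{"claw": 30, "delta_pos": [-1, -36, 0], "turn": 0}, {"claw": 30, "delta_pos": [-1, -36, 0], "turn": 0}, {"claw": 30, "delta_pos": [-1, -36, 0], "turn": 0}, {"claw": 30, "delta_pos": [-1, -36, 0], "turn": 0}, {"claw": 30, "delta_pos": [-1, -36, 0], "turn": 0}, {"claw": 30, "delta_pos": [-1, -36, 0], "turn": 0}, {"claw": 30, "delta_pos": [-1, -36, 0], "turn": 0}, {"claw": 30, "delta_pos": [-1, -36, 0], "turn": 0}]'

```text
clock: 45.2
eef_pos: [561.4, 124.3, 323.9]
tcp_rot: [3.141, 0.003, 0.138]
contact_force: [0.5, 0.4, 0.5]
opening: 0.352
grasp_force: 0.0
```

```bash
python3 - <<'E'
from h import *
s=st(); to(514.3,397.5,330,.134)
E
```

```text
t 45.20 pos [561.4 124.3 323.9] rpy [3.141e+00 3.000e-03 1.380e-01] F [0.5 0.4 0.5] op 30.1 grip 0.0 q [ 0.22  0.21  1.64 -0.    1.3   1.65]
TO turn 0.004 shift [ -10.1 -277.    -6.1] rows 7.2957952806328175
```

Call:
step_arm --motion '[{"claw": 30, "delta_pos": [-1, -34, 0], "turn": 0.004}, {"claw": 30, "delta_pos": [-1, -34, 0], "turn": 0}, {"claw": 30, "delta_pos": [-1, -34, 0], "turn": 0}, {"claw": 30, "delta_pos": [-1, -34, 0], "turn": 0}, {"claw": 30, "delta_pos": [-1, -34, 0], "turn": 0}, {"claw": 30, "delta_pos": [-1, -34, 0], "turn": 0}, {"claw": 30, "delta_pos": [-1, -34, 0], "turn": 0}, {"claw": 30, "delta_pos": [-1, -34, 0], "turn": 0}]'

```text
clock: 45.87
eef_pos: [518.3, 392.7, 323.6]
tcp_rot: [3.14, 0.003, 0.135]
contact_force: [1.3, 0.7, 0.3]
opening: 0.355
grasp_force: 0.0
```

Call:
step_arm --motion '[{"claw": 30, "delta_pos": [0, 0, 0], "turn": 0}, {"claw": 30, "delta_pos": [0, 0, 0], "turn": 0}]'

```text
clock: 46.03
eef_pos: [518.2, 392.6, 323.5]
tcp_rot: [3.14, 0.003, 0.136]
contact_force: [1.0, -1.0, -0.4]
opening: 0.352
grasp_force: 0.0
```

```bash
python3 - <<'E'
from h import *
s=st(); to(514.3,397.5,252,.134); f=grab_frame("wrist"); save(f,"w18.png"); print("bar expected px",[np.round(w2px(f,(514.3+.991*d,397.5+.134*d,248+6))) for d in(-20,0,20,52)])
g=cv2.GaussianBlur(cv2.cvtColor(f["img"],cv2.COLOR_RGB2GRAY),(3,3),0).astype(int)
for d in(10,30,45):
    x,y=w2px(f,(514.3+.991*d,397.5+.134*d,250)).astype(int); print(d,x,y,g[y,x-60:x+60:3])
E
```

```text
t 46.03 pos [518.2 392.6 323.5] rpy [3.14e+00 3.00e-03 1.36e-01] F [ 1.  -1.  -0.4] op 30.1 grip 0.0 q [ 0.65  0.33  1.48 -0.    1.34  2.08]
TO turn 0.002 shift [-3.2 -5.3 71.5] rows 1.8877366285268615
bar expected px [array([273., 259.]), array([273., 235.]), array([273., 210.]), array([272., 166.])]
10 272 221 [115 115 113 106  82  88 113  70  67  70  72  74  83  85  70  71  68  98
 196 217 223 212 168 231 228 156 135  40  39  35  33  31 150 193 194 195
 194 192 128 226]
30 272 195 [117 120 120 120 120 121 121 120 119 119 118 119 120  78  74  84 113 130
 222 240 242 227 177 229 231 156 156 155 154 157 158 104  31  94 199 196
 194 196 141 201]
45 272 175 [117 120 120 120 120 120 119 120 118 117 116 116 117  84  72  73  74 150
 222 240 243 232 178 229 234 158 150  61  60  33  35  35 140 188 196 196
 196 197 187 136]
```

Call:
step_arm --motion '[{"claw": 30, "delta_pos": [-3, -5, 15], "turn": 0}, {"claw": 30, "delta_pos": [0, 0, 20], "turn": 0}, {"claw": 30, "delta_pos": [0, 0, 20], "turn": 0}, {"claw": 30, "delta_pos": [0, 0, 16], "turn": 0}, {"claw": 30, "delta_pos": [0, 0, 0], "turn": 0}]'

```text
clock: 46.5
eef_pos: [514.4, 393.2, 250.7]
tcp_rot: [3.138, 0.006, 0.13]
contact_force: [-0.0, -1.1, -0.4]
opening: 0.346
grasp_force: 0.0
```

Call:
step_arm --motion '[{"claw": 8, "delta_pos": [0, 0, 0], "turn": 0}, {"claw": 8, "delta_pos": [0, 0, 0], "turn": 0}, {"claw": 8, "delta_pos": [0, 0, 0], "turn": 0}, {"claw": 8, "delta_pos": [0, 0, 0], "turn": 0}]'

```text
clock: 46.83
eef_pos: [516.0, 395.7, 255.4]
tcp_rot: [3.141, -0.0, 0.13]
contact_force: [1.7, -0.9, -6.7]
opening: 0.12
grasp_force: 30.2
```

Call:
step_arm --motion '[{"claw": 8, "delta_pos": [0, 20.4, -3.3], "turn": 0}, {"claw": 8, "delta_pos": [0, 20.6, -1.3], "turn": 0}, {"claw": 8, "delta_pos": [0, 20.6, 0.8], "turn": 0}, {"claw": 8, "delta_pos": [0, 20.5, 2.8], "turn": 0}, {"claw": 8, "delta_pos": [0, 20.1, 4.8], "turn": 0}, {"claw": 8, "delta_pos": [0, 19.5, 6.8], "turn": 0}, {"claw": 8, "delta_pos": [0, 0, 0], "turn": 0}]'

```text
clock: 47.42
eef_pos: [533.0, 271.8, 247.1]
tcp_rot: [3.139, -0.003, 0.129]
contact_force: [-2.6, -8.7, 16.2]
opening: 0.099
grasp_force: 25.2
```

Call:
step_arm --motion '[{"claw": 8, "delta_pos": [0, 19.2, 7.2], "turn": 0}, {"claw": 8, "delta_pos": [0, 17.8, 10.5], "turn": 0}, {"claw": 8, "delta_pos": [0, 16.7, 12.2], "turn": 0}, {"claw": 8, "delta_pos": [0, 15.4, 13.8], "turn": 0}, {"claw": 8, "delta_pos": [0, 0, 0], "turn": 0}]'

```text
clock: 47.83
eef_pos: [541.9, 203.2, 201.0]
tcp_rot: [3.138, -0.002, 0.13]
contact_force: [1.8, -9.0, 7.4]
opening: 0.095
grasp_force: 5.9
```

```bash
python3 - <<'E'
from h import *
import numpy as np
s=st(); p=s["eef_pos"]; d=-(p[:2]-np.array([548.5,143.5]))@np.array([-np.sin(.134),np.cos(.134)])+209; th=np.arccos(d/209); print("th from y",th,"bar z",44+209*np.sin(th))
E
```

```text
t 47.83 pos [541.9 203.2 201. ] rpy [ 3.138e+00 -2.000e-03  1.300e-01] F [ 1.8 -9.   7.4] op 8.1 grip 5.9 q [ 0.36  0.32  1.77 -0.    1.05  1.8 ]
th from y 0.7777742456639263 bar z 190.6543301565814
```

Call:
step_arm --motion '[{"claw": 4, "delta_pos": [0, 14, 16], "turn": 0}, {"claw": 4, "delta_pos": [0, 12.4, 17.5], "turn": 0}, {"claw": 4, "delta_pos": [0, 10.7, 18.5], "turn": 0}, {"claw": 4, "delta_pos": [0, 0, 0], "turn": 0}]' --force 40

```text
clock: 48.17
eef_pos: [544.4, 168.4, 147.1]
tcp_rot: [3.141, 0.003, 0.129]
contact_force: [-0.7, -0.6, 1.0]
opening: 0.043
grasp_force: 0.0
```

```bash
python3 - <<'E'
from h import *
import numpy as np
s=st(); p=s["eef_pos"]; d=-(p[:2]-np.array([548.5,143.5]))@np.array([-np.sin(.134),np.cos(.134)])+209; th=np.arccos(d/209); print("th from y",th,"bar z",44+209*np.sin(th))
E
```

```text
t 48.17 pos [544.4 168.4 147.1] rpy [3.141e+00 3.000e-03 1.290e-01] F [-0.7 -0.6  1. ] op 3.7 grip 0.0 q [ 0.3   0.37  1.83 -0.    0.94  1.74]
th from y 0.4960995150411472 bar z 143.4837706783946
```

The bar slipped off the tips on the way down and the lid fell. I back off and check that it is shut.

Call:
step_arm --motion '[{"claw": 30, "delta_pos": [-10, 30, -20], "turn": 0}, {"claw": 30, "delta_pos": [-10, 35, -20], "turn": 0}, {"claw": 30, "delta_pos": [-10, 35, 0], "turn": 0}, {"claw": 30, "delta_pos": [-10, 35, 0], "turn": 0}, {"claw": 30, "delta_pos": [-10, 35, 0], "turn": 0}, {"claw": 30, "delta_pos": [0, 35, 0], "turn": 0}, {"claw": 30, "delta_pos": [0, 0, 0], "turn": 0}, {"claw": 30, "delta_pos": [0, 0, 0], "turn": 0}]'

```text
clock: 48.83
eef_pos: [523.5, -40.7, 190.7]
tcp_rot: [3.141, -0.003, 0.127]
contact_force: [-0.0, 0.2, -0.2]
opening: 0.352
grasp_force: 0.0
```

```bash
python3 - <<'E'
from h import *
import pickle
st(); t=grab_frame("top"); g=grab_frame("side"); t0=pickle.load(open("top0.pkl","rb")); g0=pickle.load(open("side0.pkl","rb"))
for a,b,box in((t,t0,(100,170,195,292)),(g,g0,(210,125,300,180))):
    x0,y0,x1,y1=box; d=np.abs(a["img"][y0:y1,x0:x1].astype(int)-b["img"][y0:y1,x0:x1]).max(2); print("diff frac>40",(d>40).mean(),"mean",d.mean())
x0,y0,x1,y1=170,195,200,255; d=np.abs(t["img"].astype(int)-t0["img"]).max(2)[y0:y1,x0:x1]; print("handle",(d>40).mean())
for q in((0,0),(0,1),(0,-1),(1,0),(-1,0),(2,0),(3,0)):
    s=np.roll(t["img"],q[::-1],(0,1)); d=np.abs(s.astype(int)-t0["img"]).max(2)[y0:y1,x0:x1]; print(q,round(d.mean(),1))
trays(t)
save(g,"sF.png")
E
```

```text
t 48.83 pos [523.5 -40.7 190.7] rpy [ 3.141e+00 -3.000e-03  1.270e-01] F [-0.   0.2 -0.2] op 30.1 grip 0.0 q [-0.08  0.25  1.9   0.    0.99  1.36]
diff frac>40 0.09137187230371009 mean 24.809922346850733
diff frac>40 0.1901010101010101 mean 27.833535353535353
handle 0.37722222222222224
(0, 0) 62.7
(0, 1) 66.4
(0, -1) 66.5
(1, 0) 70.2
(-1, 0) 71.1
(2, 0) 78.5
(3, 0) 85.5
steel [ 630.9 -303.2  191.6  114.8   84.4]
wood [ 441.4 -322.4  192.   114.7   83.5]
```

```bash
python3 - <<'E'
from h import *
import pickle
t=grab_frame("top"); t0=pickle.load(open("top0.pkl","rb"))
for n,f in(("start",t0),("now",t)):
    g=cv2.cvtColor(f["img"],cv2.COLOR_RGB2GRAY); S=cv2.cvtColor(f["img"],cv2.COLOR_RGB2HSV)[...,1]
    for r in(185,225,240,270): print(n,r,"gray",g[r,100:200:4],"sat",S[r,160:200:3])
    m=(S<70).astype(np.uint8); m[:165]=0; m[295:]=0; m[:,200:]=0; m[:,:95]=0
    k,l,s,c=cv2.connectedComponentsWithStats(m); i=1+np.argmax(s[1:,4]); print(n,"lowS comp",s[i],c[i])
f=grab_frame("wrist"); print(w2px(f,(550,143.5,48)))
p=w2px(f,(550,143.5,48)).astype(int); S=cv2.cvtColor(f["img"],cv2.COLOR_RGB2HSV)[...,1]; print("wrist bar row sat",S[p[1],max(0,p[0]-40):p[0]+40:2])
E
```

```text
start 185 gray [ 73  66 231 229 229 228 228 229 230 230 230 230 231 230 230 231 201 237
  54  71  71  71  70  71  71] sat [ 20  21  14  40  61 189 188 191 188 185 190 194 188 191]
start 225 gray [ 69  66 222 229 228 229 229 229 230 229 230 230 230 230 231 231 231 231
 236  45  66  69 194  57  67] sat [ 20  24  19  14  16  38 193 193 164  31 148 189 191 194]
start 240 gray [ 82  81 213 230 229 228 229 229 230 230 230 230 230 230 230 230 231 231
 232  37  53  65 224  36  62] sat [ 22  23  17  17  16  39  48 200 192  43  61 195 187 189]
start 270 gray [ 69  68  66 229 231 229 228 229 230 230 230 230 230 231 230 225 229 203
 232 235  47  62  72  72  72] sat [ 27  26  34  39  18  14  70  39 186 184 184 187 189 191]
start lowS comp [ 103  174   89  114 7681] [143.58677256 230.71735451]
now 185 gray [ 67  62 220 218 218 217 218 218 219 219 219 218 220 220 220 220 185 222
  49  65  67  65  65  65  63] sat [ 25  28  20  40  60 192 188 189 189 192 188 195 199 191]
now 225 gray [ 63  61 207 219 218 218 218 218 219 219 219 220 219 219 220 220 220 220
 224  41  60 218 214 214  91] sat [ 26  30  24  19  21  35 194 197  62  59  59  60  89  88]
now 240 gray [ 75  75 197 217 218 217 218 219 218 219 219 219 220 219 219 220 220 220
 221  33 185 214 214 157  68] sat [28 30 25 24 24 37 55 60 59 60 61 94 89 90]
now 270 gray [ 64  62  58 215 220 218 218 218 218 218 219 218 219 220 220 212 218 188
 188 215 214 208  68  68  69] sat [32 31 32 37 66 60 60 60 68 89 86 89 88 87]
now lowS comp [ 103  174   97  121 8373] [147.01337633 231.79171145]
[ 88.12633309 150.93319278]
wrist bar row sat [ 45  54  32  32  28  25  22  39  29  39  20  44  22  20  38  13  79  82
  34  33  33  33  35  41  31 171 171 173 183 157 165 183 158 176 162 187
 162 173 172 178]
```

```bash
python3 - <<'E'
from h import *
st(); print(sign_off())
E
```

```text
t 49.03 pos [522.6 -38.4 189.5] rpy [-3.141e+00 -1.000e-03  1.310e-01] F [ 0.5  0.7 -0.1] op 30.0 grip 0.0 q [-0.08  0.25  1.9   0.    0.99  1.36]
the job is handed in; nothing more can be done
None
```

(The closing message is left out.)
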